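Build up the bread-display crib from notched slats

ROBOT

A 6-joint arm with a two-finger parallel gripper is mounted at the origin on the work surface. World frame = base frame: x ahead of the robot, y to its left, z up, the work surface at z = 0. Lengths are in mm, angles in rad, forces in N, time in s.
With the tool pointing down it reaches from about 425 to 925 mm from the base axis. Payload 12.5 kg.
Tool frame: the origin (TCP) lies at the very end of the fingers, on their centre line; the grasp point (between the pads) lies grasp_offset behind it (grasp_offset is the distance from the TCP to the grasp point, in mm); y points along the fingers, x is the direction in which the jaws open and shut, and the axes are right-handed (so a half turn about y gives the same grasp; the last joint's range is limited). The gripper opens to 85 mm and grips with 20 to 120 N. Pads are 22 mm wide; open, the fingers measure 114 mm over their backs; the gripper's body (76 mm by 85 mm) begins 54 mm behind the grasp point. The pads swing forward as they close: fully open they stand 13 mm farther back than shut.
Start: joints at [1.173, 0.491, 1.559, -0, 1.092, -0.106], TCP at [179.78, 598.602, 231.327] pointing down, gripper open.
Joint ranges: [-3.1, 3.1], [-0.84, 2.19], [0.05, 2.79], [-1.13, 4.28], [0.06, 2.93], [-2.69, 2.69]. Speed limits (rad/s): [2.22, 2.22, 2.79, 3.14, 3.14, 3.14].

INTERFACE

Orientations are given as a unit quaternion [w, x, y, z].
In Python, from rig import * gives the robot as it stands.
- The arm moves only by the tool drive_tool, never from a script. Its argument "motion" is a list of rows, each a list of 7 numbers: the shift along the tool's x, y, z in cm, then the turn, a rotation vector about the tool's x, y, z in degrees, then the opening, from 0 (shut) to 1 (fully open). A call has 1 to 8 rows; each row is the pose to reach, as a shift and turn from the pose commanded when the call began, along the tool's axes at that moment; what a row does not reach only later rows make up. A row lasts 1/8 s, in which the tool goes at most 62.5 mm and 10.7 degrees, less where a joint would pass 70% of its speed; a pose out of reach is approached as far as the arm can. A call with a gripper value outside its range is refused whole. The fingers move at their own pace and stop on an object; "grip_force" is the grip in N (left out, the last holds). Time passes only in rows, so rows that repeat a pose let the fingers close. It gives the time, the measured TCP pose, the force and the opening at its end, in the units of the state.
- read_state(): the state, without advancing time (a new reading comes with each control period).
- camera(name): name is "scene" or "top" or "wrist"; returns a dict with "color" (420x560x3 uint8, blue, green, red), "fx", "fy", "cx", "cy" (pixels), "rvec" (rotation vector, rad) and "tvec" (3), from world to camera coordinates, as OpenCV has them. Camera axes: x right, y down, z forward; pixel columns grow to the right and rows downward; lengths in mm; the calibration is good to about 2 mm. The wrist camera is an equidistant fisheye: a pixel r from the principal point sees the ray r / f radians off the axis. A picture is of the moment at which its call begins. There is no depth.
- job_done(): hands the job in, once; it reports no verdict.
Trained networks look in a picture, given as the dict that the camera call returned (one of the last four; its "shot" number tells which), for a name from the list of things; names that differ only in an ending like _2 or _b are one class to them, and where a whole thing is asked for, a point or a joint stands for the part that bears it (a point fixed in the world has none). Each returns a list of dicts, best first, with "p" (0 to 1); they miss things now and then, are a little off and sometimes report something else, mostly with a low value. They report only what shows in the picture. A call takes as long as a camera call. They do not tell look-alikes from the thing itself.
- look_for(picture, query): "bbox" ([left, top, right, bottom] in pixels, round what is visible of it).
The state is a dict: "time": time; "q": joint angles; "qd": joint speeds; "effort": joint torques, N m; "tool_pos": TCP position; "ee_rot": TCP orientation; "ft_force": force on the tool from outside, world axes, zero at the start; "torque": the same for the moment, N m; "gripper_width": opening from 0.0 (shut) to 1.0 (fully open).
Only numpy, scipy, OpenCV 4.12 (cv2) and the standard library are available. Lean on these libraries where they do the work, as an engineer would, in place of code of your own. Each camera call takes 0.05 s, during which the arm holds its last target. There are 200 camera calls.

TASK

Build the bread-display crib on the green plinth: one pale notched slat already lies across the plinth's dark rails. From the sloped rack, first lay a second slat across the rails beside it, then the other two crosswise over those two, each with its notches interlocked and fully home so that the tower sits level and square. Leave the tower standing on its own and do not disturb the other things on the counter.

Things in the scene. Friction and masses are not known exactly. Their poses are not given: they have to be found in the camera images.
- slat_a: pale wooden slat 170 long (x) x 24 wide (y) x 20 high (z), about 55 g; origin at its centre. Two notches in its top and the same two in its underside, 4 deep, 26.5 wide along x, centred at x = +50 and -50. Same either way round or up; the four slats are alike. This one already lies home at low_a, loose, and may stay there
- slat_b: the same kind of slat as slat_a, at the start lying on the sloped rack, x up the slope, z square to it; it may go to any free place
- slat_c: the same kind of slat as slat_a, at the start lying on the sloped rack, x up the slope, z square to it; it may go to any free place
- slat_d: the same kind of slat as slat_a, at the start lying on the sloped rack, x up the slope, z square to it; it may go to any free place
- plinth: fixed green board 200 x 200 x 16 high with two dark rails along its x, centred at y = +50 and -50, each of exactly a slat's size and shape, notches included, bottom on the board. Rail tops 36 above the table. Origin: centre of its underside, on the table, z up
- low_a (a point): centre of the home place of the first-course slat on the plinth's +x side, running along the plinth's y, 38 above the table. Slat and rails sit in each other's notches with about 1.2 play each way. Lined up in only one direction a slat stops 4 too high, in neither 8 too high
- low_b (a point): the same place on the plinth's -x side (100 from low_a)
- high_a (a point): centre of the home place of the second-course slat on the plinth's +y side, running along the plinth's x, 50 above the table; it interlocks with the first course just as that does with the rails, and must follow where those slats really lie within their play
- high_b (a point): the same place on the plinth's -y side (100 from high_a)
- rack: fixed dark steel rack 262 wide (y), about 170 deep (x), origin at the centre of its underside, z up; it slopes up towards its +x at 30 degrees from level. Slats rest lengthwise up the slope on two crossbars, lower ends against an aluminium lip standing 13 above the crossbars. Slats are about 62 apart, centre to centre, middles about 93 above the table
- rack_face (a point): middle of the rack's sloping face, level with the slats' undersides. The crossbars are 55 up and down the slope from here, 20 wide and 12 thick; between them the rack is open, but for a side bar at each end (y = +125 and -125, its top 12 below the face), so fingers may reach below a slat's underside there
- jar: bystander: small jar, 44 across, 50 high, origin under its centre
- batten: bystander: plain dark batten without notches, 180 x 30 x 12, not part of the job
- bowl: bystander: steel bowl, 120 across, 50 high
- brush: bystander: pastry brush lying flat
- can: bystander: can, 66 across, 90 high
- tub: bystander: open white tub, 100 x 130 x 60 high
- spatula: bystander: spatula lying flat
Things that resemble listed ones, but are neither listed nor needed, are in the scene too. Leave any pink or red look-alike of the slat_b alone.

How it is judged (in metres and radians):
On the way:
1. two slats lie across the plinth's rails, notches fully home (((horizontal distance between slat_a and low_a below 0.008 m and z of slat_a in the frame of low_a between -0.0025 and 0.002 m and angle between the x axis of slat_a and the y axis of plinth, either way round below 0.08 rad and angle between the z axis of slat_a and the z axis of plinth, either way round below 0.03 rad) or (horizontal distance between slat_b and low_a below 0.008 m and z of slat_b in the frame of low_a between -0.0025 and 0.002 m and angle between the x axis of slat_b and the y axis of plinth, either way round below 0.08 rad and angle between the z axis of slat_b and the z axis of plinth, either way round below 0.03 rad) or (horizontal distance between slat_c and low_a below 0.008 m and z of slat_c in the frame of low_a between -0.0025 and 0.002 m and angle between the x axis of slat_c and the y axis of plinth, either way round below 0.08 rad and angle between the z axis of slat_c and the z axis of plinth, either way round below 0.03 rad) or (horizontal distance between slat_d and low_a below 0.008 m and z of slat_d in the frame of low_a between -0.0025 and 0.002 m and angle between the x axis of slat_d and the y axis of plinth, either way round below 0.08 rad and angle between the z axis of slat_d and the z axis of plinth, either way round below 0.03 rad)) and ((horizontal distance between slat_a and low_b below 0.008 m and z of slat_a in the frame of low_b between -0.0025 and 0.002 m and angle between the x axis of slat_a and the y axis of plinth, either way round below 0.08 rad and angle between the z axis of slat_a and the z axis of plinth, either way round below 0.03 rad) or (horizontal distance between slat_b and low_b below 0.008 m and z of slat_b in the frame of low_b between -0.0025 and 0.002 m and angle between the x axis of slat_b and the y axis of plinth, either way round below 0.08 rad and angle between the z axis of slat_b and the z axis of plinth, either way round below 0.03 rad) or (horizontal distance between slat_c and low_b below 0.008 m and z of slat_c in the frame of low_b between -0.0025 and 0.002 m and angle between the x axis of slat_c and the y axis of plinth, either way round below 0.08 rad and angle between the z axis of slat_c and the z axis of plinth, either way round below 0.03 rad) or (horizontal distance between slat_d and low_b below 0.008 m and z of slat_d in the frame of low_b between -0.0025 and 0.002 m and angle between the x axis of slat_d and the y axis of plinth, either way round below 0.08 rad and angle between the z axis of slat_d and the z axis of plinth, either way round below 0.03 rad))), for 0.2 s.
At the end, for the whole second after the job is handed in: a slat at each of low_a, low_b (along the plinth's y) and high_a, high_b (along its x): centre within 8 mm horizontally and between 2.5 mm below and 2 mm above the home height, turned less than 0.08 rad from square and tipped less than 0.03 rad, all slats at rest (all of step 1 and ((horizontal distance between slat_a and high_a below 0.008 m and z of slat_a in the frame of high_a between -0.0025 and 0.002 m and angle between the x axis of slat_a and the x axis of plinth, either way round below 0.08 rad and angle between the z axis of slat_a and the z axis of plinth, either way round below 0.03 rad) or (horizontal distance between slat_b and high_a below 0.008 m and z of slat_b in the frame of high_a between -0.0025 and 0.002 m and angle between the x axis of slat_b and the x axis of plinth, either way round below 0.08 rad and angle between the z axis of slat_b and the z axis of plinth, either way round below 0.03 rad) or (horizontal distance between slat_c and high_a below 0.008 m and z of slat_c in the frame of high_a between -0.0025 and 0.002 m and angle between the x axis of slat_c and the x axis of plinth, either way round below 0.08 rad and angle between the z axis of slat_c and the z axis of plinth, either way round below 0.03 rad) or (horizontal distance between slat_d and high_a below 0.008 m and z of slat_d in the frame of high_a between -0.0025 and 0.002 m and angle between the x axis of slat_d and the x axis of plinth, either way round below 0.08 rad and angle between the z axis of slat_d and the z axis of plinth, either way round below 0.03 rad)) and ((horizontal distance between slat_a and high_b below 0.008 m and z of slat_a in the frame of high_b between -0.0025 and 0.002 m and angle between the x axis of slat_a and the x axis of plinth, either way round below 0.08 rad and angle between the z axis of slat_a and the z axis of plinth, either way round below 0.03 rad) or (horizontal distance between slat_b and high_b below 0.008 m and z of slat_b in the frame of high_b between -0.0025 and 0.002 m and angle between the x axis of slat_b and the x axis of plinth, either way round below 0.08 rad and angle between the z axis of slat_b and the z axis of plinth, either way round below 0.03 rad) or (horizontal distance between slat_c and high_b below 0.008 m and z of slat_c in the frame of high_b between -0.0025 and 0.002 m and angle between the x axis of slat_c and the x axis of plinth, either way round below 0.08 rad and angle between the z axis of slat_c and the z axis of plinth, either way round below 0.03 rad) or (horizontal distance between slat_d and high_b below 0.008 m and z of slat_d in the frame of high_b between -0.0025 and 0.002 m and angle between the x axis of slat_d and the x axis of plinth, either way round below 0.08 rad and angle between the z axis of slat_d and the z axis of plinth, either way round below 0.03 rad)) and linear speed of each of slat_a, slat_b, slat_c, slat_d below 0.02 m/s); the robot touches nothing.
It fails at once if one of the other loose things is moved more than 30 mm (distance of any of jar, batten, bowl, brush, can, tub, spatula from where it was at the start of the episode above 0.03 m).
It also fails if it takes over 67 s, if anything falls off the work surface, if the arm or the gripper's body presses on something with over 40 N, if the wrist force passes 120 N, or if a joint passes its speed limit or range.

## Working session

There is one attempt and no reset: what is moved stays moved. The work goes in short steps, Python scripts to look and compute and a tool call to move; the robot and the scene stay as the last step left them, time stands still between calls to the robot, and variables do not carry over. Pictures are saved under pics/ and viewed, on a budget of 10 in all, crops included, one or two more only if the job needs it, and the job is handed in when it is done.

Besides the shell and the picture viewer there is one more tool, called after ">>>" as name([rows], argument=value, ...), one row to a line, values as JSON. drive_tool: Moves the arm, as the interface text tells. Its arguments: {"type":"object","properties":{"motion":{"type":"array"},"grip_force":{"type":"number"}},"required":["motion"]}

```bash
ls; mkdir -p pics; cat > h.py <<'E'
from rig import *
import numpy as np, cv2
from scipy.spatial.transform import Rotation as R
def cam(n,save=None):
    c=camera(n)
    if save: cv2.imwrite('pics/'+save,c['color'])
    return c
def K(c): return np.array([[c['fx'],0,c['cx']],[0,c['fy'],c['cy']],[0,0,1.]])
def proj(c,P): 
    return cv2.projectPoints(np.array(P,float).reshape(-1,1,3),np.array(c['rvec'],float),np.array(c['tvec'],float),K(c),None)[0].reshape(-1,2)
def ray(c,uv):
    M=cv2.Rodrigues(np.array(c['rvec'],float))[0]; o=-M.T@np.array(c['tvec'],float).ravel()
    uv=np.array(uv,float).reshape(-1,2); d=np.c_[(uv[:,0]-c['cx'])/c['fx'],(uv[:,1]-c['cy'])/c['fy'],np.ones(len(uv))]
    return o,d@M
def onz(c,uv,z):
    o,d=ray(c,uv); return o+d*((z-o[2])/d[:,2])[:,None]
E
python3 - <<'E'
from h import *
s=read_state(); print({k:np.round(v,3).tolist() if not isinstance(v,(float,int)) else v for k,v in s.items()})
a=cam('scene'); b=cam('top')
for c in (a,b):
    print(c['fx'],c['rvec'],c['tvec'],c['cx'],c['cy'])
    for q in ('slat_b','plinth','rack','batten','jar','bowl','can','tub','brush','spatula'):
        print(q,[(np.round(r['bbox']).tolist(),round(r['p'],2)) for r in look_for(c,q)][:6])
im=np.vstack([a['color'],b['color']])
cv2.imwrite('pics/scene.png',cv2.resize(a['color'],(800,600),interpolation=cv2.INTER_CUBIC)); cv2.imwrite('pics/top.png',cv2.resize(b['color'],(800,600),interpolation=cv2.INTER_CUBIC))
E
```

```text
pics
{'time': 0.0, 'q': [1.173, 0.492, 1.559, -0.0, 1.092, -0.106], 'qd': [0.0, -0.0, -0.002, 0.001, 0.0, -0.0], 'effort': [-0.003, -61.844, -26.159, -0.0, 0.004, 0.0], 'tool_pos': [179.674, 598.362, 230.71], 'ee_rot': [-0.567, 0.568, 0.422, -0.422], 'ft_force': [-0.612, -0.008, 0.311], 'torque': [0.069, 0.053, 0.022], 'gripper_width': 0.9996018136862882}
493.13608365529115 [ 2.08783553  1.1243567  -0.48177858] [-277.80018065 -198.58625294 1742.63280121] 283.9259192099344 207.36308897203926
slat_b [([276.0, 150.0, 325.0, 164.0], 0.93), ([340.0, 174.0, 372.0, 184.0], 0.87), ([306.0, 182.0, 336.0, 198.0], 0.84), ([320.0, 177.0, 356.0, 194.0], 0.8), ([198.0, 251.0, 257.0, 285.0], 0.66), ([111.0, 216.0, 171.0, 238.0], 0.6)]
plinth [([173.0, 224.0, 273.0, 304.0], 0.96)]
rack [([288.0, 170.0, 394.0, 239.0], 0.65)]
batten [([376.0, 146.0, 422.0, 176.0], 0.81)]
jar [([338.0, 274.0, 359.0, 302.0], 0.83), ([424.0, 159.0, 450.0, 194.0], 0.45), ([173.0, 226.0, 272.0, 303.0], 0.34)]
bowl [([85.0, 317.0, 142.0, 365.0], 0.95)]
can [([171.0, 226.0, 272.0, 303.0], 0.74), ([423.0, 161.0, 451.0, 196.0]
[... 481 characters left out ...]
185.0, 195.0, 203.0, 254.0], 0.77), ([318.0, 196.0, 374.0, 209.0], 0.7), ([170.0, 192.0, 264.0, 258.0], 0.68)]
plinth [([312.0, 184.0, 384.0, 253.0], 0.55), ([197.0, 123.0, 244.0, 164.0], 0.47)]
rack [([172.0, 190.0, 265.0, 251.0], 0.81)]
batten [([112.0, 224.0, 128.0, 288.0], 0.75)]
jar [([264.0, 129.0, 281.0, 147.0], 0.45)]
bowl [([435.0, 157.0, 472.0, 196.0], 0.96)]
can [([93.0, 194.0, 129.0, 217.0], 0.63), ([228.0, 199.0, 242.0, 256.0], 0.21), ([318.0, 195.0, 374.0, 209.0], 0.17)]
tub [([199.0, 126.0, 241.0, 163.0], 0.93), ([433.0, 158.0, 473.0, 195.0], 0.19)]
brush [([444.0, 199.0, 457.0, 261.0], 0.92)]
spatula [([210.0, 197.0, 220.0, 254.0], 0.74), ([299.0, 131.0, 388.0, 148.0], 0.62)]
```

View pics/scene.png

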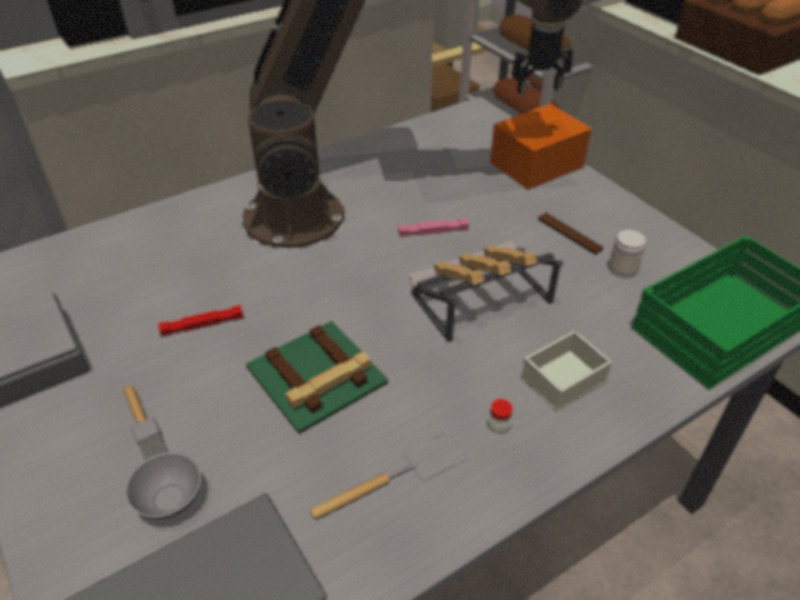

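View pics/top.png

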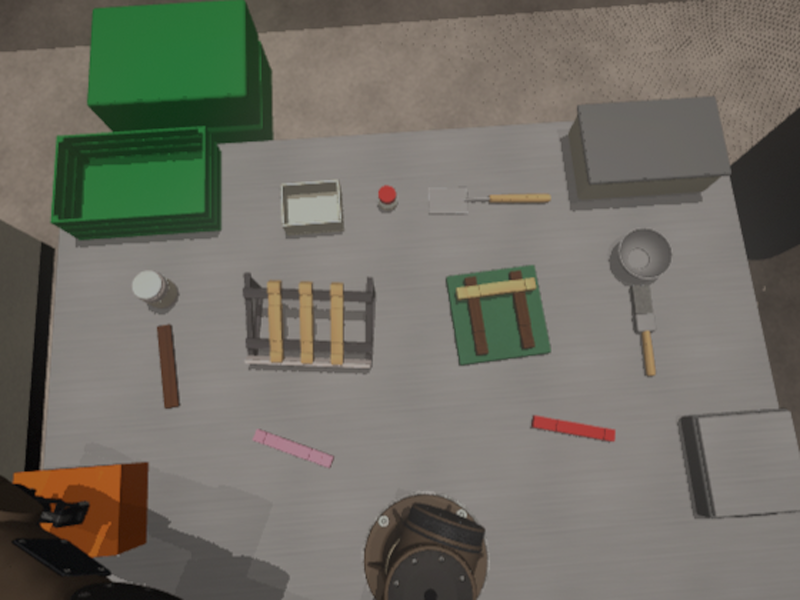

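Candidates in the 800x600 top view are three pale slats on the rack (275,322), (307,322) and (337,322), slat_a on the plinth (497,288), a pink look-alike (292,448) and a red one (573,429). I choose the three on the rack. Next I'll get rough poses from both views.

```bash
cat >> h.py <<'E'
def fish(c,P):
    M=cv2.Rodrigues(np.array(c['rvec'],float))[0]
    return cv2.fisheye.projectPoints(np.array(P,float).reshape(-1,1,3),np.array(c['rvec'],float),np.array(c['tvec'],float).reshape(3,1),K(c),np.zeros(4))[0].reshape(-1,2)
def fray(c,uv):
    M=cv2.Rodrigues(np.array(c['rvec'],float))[0]; o=-M.T@np.array(c['tvec'],float).ravel()
    n=cv2.fisheye.undistortPoints(np.array(uv,float).reshape(-1,1,2),K(c),np.zeros(4)).reshape(-1,2)
    return o,np.c_[n,np.ones(len(n))]@M
def fonz(c,uv,z):
    o,d=fray(c,uv); return o+d*((z-o[2])/d[:,2])[:,None]
def blobs(c,name,amin=60):
    h=cv2.cvtColor(c['color'],cv2.COLOR_BGR2HSV)
    lo,hi={'pale':((12,70,110),(32,255,255)),'green':((60,60,30),(95,255,160))}[name]
    m=cv2.inRange(h,lo,hi); m=cv2.morphologyEx(m,cv2.MORPH_CLOSE,np.ones((3,3)))
    cs=[k for k in cv2.findContours(m,0,1)[0] if cv2.contourArea(k)>amin]
    return m,cs
E
python3 - <<'E'
from h import *
import rig; print([n for n in dir(rig) if not n.startswith('_')], getattr(rig,'grasp_offset',None))
t=cam('top'); s=cam('scene')
for n,c in(('top',t),('scene',s)):
    for col in('pale','green'):
        for k in blobs(c,col)[1]:
            r=cv2.minAreaRect(k); print(n,col,cv2.contourArea(k),np.round(r[0],1),np.round(r[1],1),round(r[2],1))
            if n=='top':
                print(np.round(onz(c,cv2.boxPoints(r),{'pale':95,'green':16}[col])[:,:2]).tolist(), np.round(onz(c,r[0],{'pale':48}[col] if col=='pale' else 16)[0]))
w=cam('wrist'); M=cv2.Rodrigues(np.array(w['rvec']))[0]
st=read_state(); T=R.from_quat(np.roll(st['ee_rot'],-1)).as_matrix()
print('tool axes',T.round(3).tolist(),'cam in tool',(T.T@(-M.T@w['tvec'].ravel()-st['tool_pos'])).round(1),(M@T).round(2).tolist(),w['fx'],w['cx'],w['cy'])
E
```

```text
['IKError', 'camera', 'grasp_offset', 'job_done', 'look_for', 'read_state'] 18.700000000000003
top pale 2366.0 [ 48.6 359. ] [62.7 75.6] 85.6
[[228.0, 776.0], [228.0, 572.0], [66.0, 553.0], [67.0, 751.0]] [142. 689.  48.]
top pale 139.5 [453.7 246.7] [31.3  5.8] 81.9
[[412.0, -473.0], [414.0, -490.0], [324.0, -487.0], [323.0, -471.0]] [ 373. -500.   48.]
top pale 430.0 [235.  226.5] [57.  8.] 90.0
[[559.0, 154.0], [558.0, 130.0], [389.0, 138.0], [391.0, 161.0]] [482. 151.  48.]
top pale 451.5 [213.5 225.5] [57.  9.] 90.0
[[567.0, 218.0], [565.0, 192.0], [396.0, 198.0], [398.0, 223.0]] [490. 216.  48.]
top pale 449.5 [192.  224.5] [57.2  9.3] 88.6
[[575.0, 284.0], [573.0, 257.0], [404.0, 256.0], [405.0, 283.0]] [498. 280.  48.]
top pale 395.0 [346.8 201.4] [ 8.4 55.4] 82.3
[[532.0, -104.0], [542.0, -269.0], [517.0, -269.0], [506.0, -105.0]] [ 536. -195.   48.]
top pale 164.5 [364. 138.] [ 4. 42.] 90.0
[[731.0, -197.0], [722.0, -326.0], [709.0, -324.0], [718.0, -196.0]] [ 740. -272.   48.]
top green 2085.0 [348.4 219.9] [62.7 63.4] 81.0
[[576.0, -94.0], [594.0, -296.0], [394.0, -302.0]
[... 225 characters left out ...]
ene pale 171.0 [ 94.  282.3] [26.6  7.6] 68.2
scene pale 511.5 [229.4 263.7] [10.1 63.4] 61.8
scene pale 529.0 [339.9 184.2] [22.5 69.3] 71.6
scene pale 991.0 [381.   87.9] [28.4 59.9] 69.4
scene pale 169.5 [312.5  37. ] [12. 21.] 90.0
scene pale 229.5 [538.5   5. ] [10. 41.] 90.0
scene green 1257.0 [221.7 260.9] [59.3 79. ] 60.3
scene green 606.5 [214. 249.] [33.1 22.8] 48.4
scene green 173.5 [238. 237.] [29.7  7.1] 45.0
scene green 7854.0 [506.1 215.9] [ 83.6 120.3] 57.3
tool axes [[0.288, 0.0, -0.958], [0.958, 0.0, 0.288], [0.0, -1.0, -0.0]] cam in tool [   0.4 -142.8   65.1] [[1.0, 0.0, 0.0], [0.0, -0.26, -0.97], [-0.0, 0.97, -0.26]] 325.19226210127806 277.821394011108 206.98078226273643
```

```bash
cat >> h.py <<'E'
def slopeR(yaw,tilt=30,flip=False):  # tool tilted to face the slope; tool x along rack y (yaw in deg)
    a=np.radians(tilt); y=np.array([np.sin(a),0,-np.cos(a)]); x=np.array([0,1.,0])*(-1 if flip else 1)
    return R.from_euler('z',yaw,degrees=True).as_matrix()@np.c_[x,y,np.cross(x,y)]
def downR(ang):   # tool down, tool x at world angle ang (deg)
    x=np.array([np.cos(np.radians(ang)),np.sin(np.radians(ang)),0]); y=np.array([0,0,-1.]); return np.c_[x,y,np.cross(x,y)]
def go(pos,Rm,s=None):
    s=s or read_state(); T=R.from_quat(np.roll(s['ee_rot'],-1)).as_matrix()
    d=T.T@(np.array(pos)-s['tool_pos'])/10; r=R.from_matrix(T.T@Rm).as_rotvec(degrees=True)
    print('row',d.round(2).tolist(),r.round(2).tolist(),'t',round(s['time'],2))
E
python3 -c "
from h import *
go([420,210,206],slopeR(-6))
"
```

```text
row [-30.31, 2.53, -34.19] [-29.91, -10.47, -2.8] t 1.25
```

>>> drive_tool([
  [-15,0,-17,-10,-3,-1,0.6],
  [-30.3,2.5,-34.2,-29.9,-10.5,-2.8,0.6],
  [-30.3,2.5,-34.2,-29.9,-10.5,-2.8,0.6],
  [-30.3,2.5,-34.2,-29.9,-10.5,-2.8,0.6],
  [-30.3,2.5,-34.2,-29.9,-10.5,-2.8,0.6],
  [-30.3,2.5,-34.2,-29.9,-10.5,-2.8,0.6],
  [-30.3,2.5,-34.2,-29.9,-10.5,-2.8,0.6],
  [-30.3,2.5,-34.2,-29.9,-10.5,-2.8,0.6],
])

```text
time: 2.25
tool_pos: [421.2, 207.3, 206.4]
ee_rot: [-0.372, 0.644, 0.579, -0.334]
ft_force: [0.4, 0.2, 0.3]
gripper_width: 0.598
```

```bash
python3 - <<'E'
from h import *
s=read_state(); print(s['tool_pos'],s['gripper_width'],s['ft_force'])
w=cam('wrist')
np.savez('rackview.npz',**{k:w[k] for k in w})
for k in blobs(w,'pale',300)[1]:
    r=cv2.minAreaRect(k); print(cv2.contourArea(k),np.round(r[0],1),np.round(r[1],1),round(r[2],1))
cv2.imwrite('pics/w1.png',cv2.resize(w['color'],(800,600)))
E
```

```text
[421.24276431 207.33559037 206.40165176] 0.5979364313234687 [0.4338016  0.19983856 0.31682711]
371.5 [ 65.1 283.4] [50.7  9.5] 5.0
1152.5 [ 31.2 220.1] [24.2 66.3] 78.2
4817.5 [358.9 176.4] [ 33.4 164.7] 2.0
4605.5 [212.3 190.1] [194.7  33.3] 88.3
5569.0 [285.5 190. ] [196.  31.] 90.0
```

View pics/w1.png

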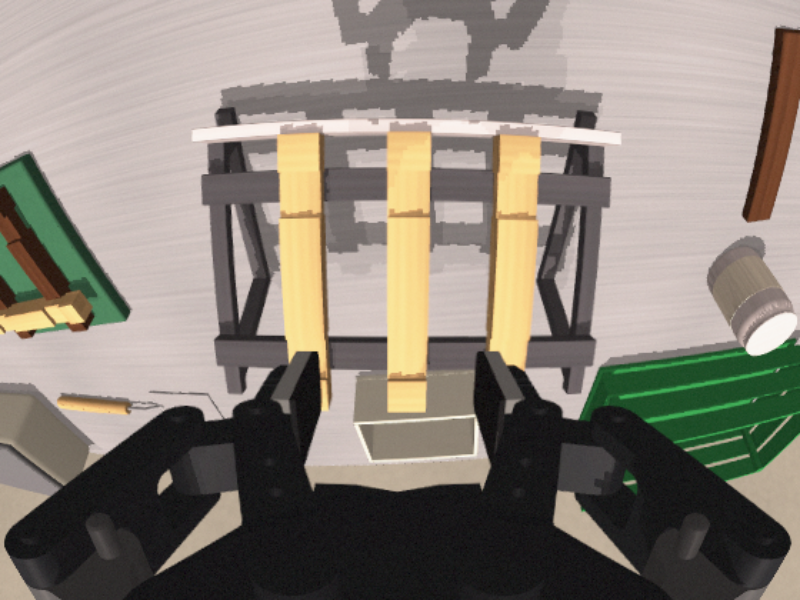

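```bash
python3 - <<'E'
from h import *
w=dict(np.load('rackview.npz')); im=w['color'].astype(int); 
g=im.sum(2)
print('col285',[(i,int(v)) for i,v in enumerate(g[80:295,281:291].mean(1),80) if i<100 or 143<i<158 or 255<i<293])
for r in (140,180,220,250):
    row=im[r,180:390,2]-im[r,180:390,0]; on=np.where(row>60)[0]+180
    print(r,[ (int(a[0]),int(a[-1])) for a in np.split(on,np.where(np.diff(on)>2)[0]+1) if len(a)>5])
def plane(uv,yaw,c):
    n=R.from_euler('z',yaw,degrees=True).apply([-.5,0,3**.5/2]); o,d=fray(w,uv); p0=np.array(c)+10*n
    return o+d*(((p0-o)@n)/(d@n))[:,None]
uv=[(286,151),(286,266.5)]
for yaw in(-5,-7): print(plane(uv,yaw,[485,207,93]).round(1).tolist())
uv=[(210,151),(286,151),(361,151)]
print(plane(uv,-6,[485,207,93]).round(1).tolist())
E
```

```text
col285 [(80, 337), (81, 336), (82, 312), (83, 600), (84, 700), (85, 701), (86, 636), (87, 524), (88, 498), (89, 492), (90, 487), (91, 482), (92, 517), (93, 552), (94, 563), (95, 561), (96, 562), (97, 567), (98, 572), (99, 578), (144, 611), (145, 611), (146, 612), (147, 558), (148, 464), (149, 413), (150, 408), (151, 376), (152, 540), (153, 613), (154, 611), (155, 611), (156, 612), (157, 611), (256, 628), (257, 628), (258, 628), (259, 627), (260, 624), (261, 621), (262, 499), (263, 446), (264, 414), (265, 276), (266, 312), (267, 530), (268, 598), (269, 605), (270, 601), (271, 605), (272, 611), (273, 617), (274, 616), (275, 615), (276, 612), (277, 613), (278, 619), (279, 627), (280, 631), (281, 632), (282, 626), (283, 616), (284, 621), (285, 627), (286, 632), (287, 627), (288, 552), (289, 384), (290, 386), (291, 383), (292, 380)]
140 [(196, 224), (271, 300), (348, 375)]
180 [(196, 224), (271, 300), (344, 374)]
220 [(199, 226), (271, 299), (341, 371)]
250 [(223, 228), (271, 298), (351, 367)]
[[445.8, 211.7, 81.7], [533.3, 202.9, 132.5]]
[[445.8, 211.7, 81.7], [533.3, 202.9, 132.5]]
[[438.6, 149.9, 81.3], [445.8, 211.7, 81.7], [451.5, 273.3, 81.3]]
```

```bash
python3 -c "
from h import *
go([530,-195,200],downR(95))
"
```

```text
row [-38.79, 8.11, -12.74] [29.9, -10.9, -2.96] t 2.3
```

>>> drive_tool([
  [-38.8,8.1,-12.7,29.9,-10.9,-3,0.6],
  [-38.8,8.1,-12.7,29.9,-10.9,-3,0.6],
  [-38.8,8.1,-12.7,29.9,-10.9,-3,0.6],
  [-38.8,8.1,-12.7,29.9,-10.9,-3,0.6],
  [-38.8,8.1,-12.7,29.9,-10.9,-3,0.6],
  [-38.8,8.1,-12.7,29.9,-10.9,-3,0.6],
  [-38.8,8.1,-12.7,29.9,-10.9,-3,0.6],
  [-38.8,8.1,-12.7,29.9,-10.9,-3,0.6],
])

```text
time: 3.3
tool_pos: [515.3, -139.8, 199.8]
ee_rot: [-0.477, 0.476, 0.522, -0.522]
ft_force: [1.4, 0.8, 0.8]
gripper_width: 0.598
```

```bash
python3 - <<'E'
from h import *
s=read_state(); print(s['tool_pos'],s['gripper_width'],s['ft_force'])
w=cam('wrist')
np.savez('plview.npz',**{k:w[k] for k in w})
cv2.imwrite('pics/w2.png',cv2.resize(w['color'],(800,600)))
E
```

```text
[ 515.30980069 -139.80053857  199.79415244] 0.5978824846875519 [1.44775267 0.8201968  0.81070271]
```

View pics/w2.png

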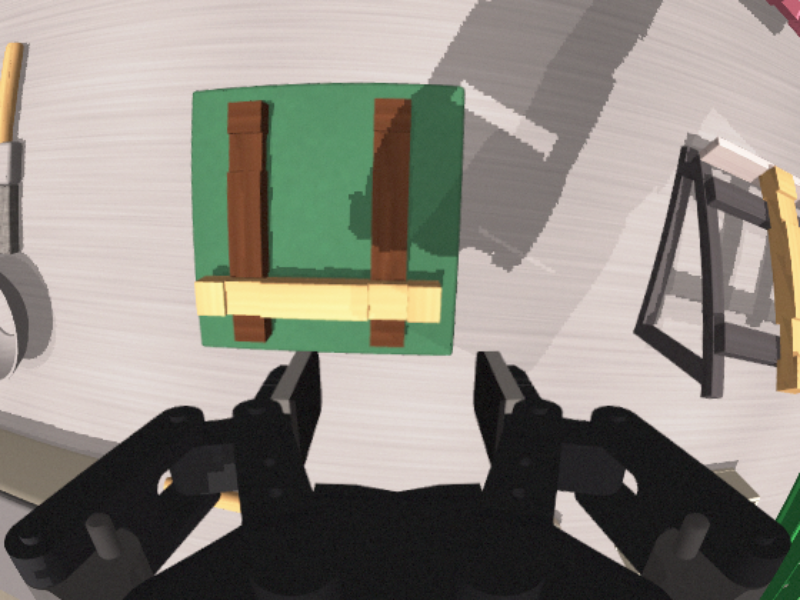

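```bash
cat >> h.py <<'E'
from scipy.optimize import minimize
def box(p,yaw,l,wd,z0,z1):
    q=R.from_euler('z',yaw,degrees=True).as_matrix()
    return np.array([q@[a*l/2,b*wd/2,0]+[p[0],p[1],z] for a in(-1,1) for b in(-1,1) for z in(z0,z1)])
def sil(c,parts,up=4):
    m=np.zeros((420*up,560*up),np.uint8)
    for P in parts:
        uv=fish(c,P); h=cv2.convexHull(((uv+.5)*up-.5).astype(np.float32)*16).astype(np.int32)
        cv2.fillPoly(m,[h],255,shift=4)
    return cv2.resize(m,(560,420),interpolation=cv2.INTER_AREA).astype(float)/255
def sat(c): 
    f=c['color'].astype(float); return (f.max(2)-f.min(2))/(f.max(2)+1)
def fitsil(c,mask,parts,x0,steps,win=None):
    m=mask.astype(float)
    def cost(x):
        d=np.abs(sil(c,parts(x))-m); return (d if win is None else d*win).sum()
    S=np.array([x0]+[[v+(s if i==j else 0) for j,v in enumerate(x0)] for i,s in enumerate(steps)])
    return minimize(cost,x0,method='Nelder-Mead',options=dict(initial_simplex=S,xatol=.02,fatol=.5,maxiter=200))
def at(p,yaw,dx,dy):
    a=np.radians(yaw); return np.array([p[0]+dx*np.cos(a)-dy*np.sin(a),p[1]+dx*np.sin(a)+dy*np.cos(a)])
E
python3 - <<'E'
from h import *
w=dict(np.load('plview.npz')); im=w['color']; hsv=cv2.cvtColor(im,cv2.COLOR_BGR2HSV)
roi=np.zeros((420,560),bool); roi[45:260,120:340]=1
m=(hsv[...,1]>90)&roi
m=cv2.morphologyEx(m.astype(np.uint8),cv2.MORPH_OPEN,np.ones((3,3)))
k=max(cv2.findContours(m,0,1)[0],key=cv2.contourArea); M=np.zeros_like(m); cv2.drawContours(M,[k],-1,1,-1)
r=fitsil(w,M,lambda x:[box(x[:2],x[2],200,200,0,16)],[484,-199,5],[6,6,3]); print('board',r.x.round(2),r.fun,M.sum())
br=((hsv[...,0]<12)|(hsv[...,0]>170))&(hsv[...,1]>90)&roi
pl=(hsv[...,0]>=14)&(hsv[...,0]<=34)&(hsv[...,1]>60)&roi
o=r.x
r3=fitsil(w,br|pl,lambda x:[box(at(x,x[2],0,50),x[2],170,24,16,36),box(at(x,x[2],0,-50),x[2],170,24,16,36),box(at(x,x[2],x[3],x[4]),x[2]+90,170,24,28,48)],list(o)+[50,0],[3,3,2,2,2]);print('rails',r3.x.round(2),r3.fun,(br|pl).sum())
r2=fitsil(w,pl,lambda x:[box(x[:2],x[2],170,24,28,48)],[*at(o,o[2],50,0),o[2]+90],[3,3,2]); print('slat',r2.x.round(2),r2.fun,pl.sum())
d=R.from_euler('z',-r3.x[2],degrees=True).apply([*(r2.x[:2]-r3.x[:2]),0]); print('slat in plinth',d.round(2))
E
```

```text
board [ 486.23 -197.97    3.66] 543.6549019607844 34276
rails [ 488.29 -197.79    3.61   49.62    0.9 ] 962.129411764706 12098
slat [ 537.83 -194.15   93.72] 553.4196078431373 5274
slat in plinth [49.67  0.51  0.  ]
```

```bash
python3 -c "
from h import *
Rm=slopeR(-5.9); c=np.array([475.6,145.8,93.3]); 
for k in(-80,12): go(c+k*Rm[:,1],Rm)
"
```

```text
row [30.17, 3.67, 5.51] [-29.79, 10.73, 2.81] t 3.35
row [29.31, 11.65, 1.01] [-29.79, 10.73, 2.81] t 3.35
```

>>> drive_tool([
  [30.2,3.7,5.5,-29.8,10.7,2.8,0.55],
  [30.2,3.7,5.5,-29.8,10.7,2.8,0.55],
  [30.2,3.7,5.5,-29.8,10.7,2.8,0.55],
  [30.2,3.7,5.5,-29.8,10.7,2.8,0.55],
  [30.2,3.7,5.5,-29.8,10.7,2.8,0.55],
  [30.2,3.7,5.5,-29.8,10.7,2.8,0.55],
  [30.2,3.7,5.5,-29.8,10.7,2.8,0.55],
  [30.2,3.7,5.5,-29.8,10.7,2.8,0.55],
])

```text
time: 4.35
tool_pos: [444.0, 122.9, 170.8]
ee_rot: [-0.374, 0.641, 0.578, -0.338]
ft_force: [1.0, -0.4, -0.3]
gripper_width: 0.548
```

```bash
python3 -c "
from h import *
s=read_state();print(s['tool_pos'])
Rm=slopeR(-5.9); c=np.array([475.6,145.8,93.3]); 
for k in(-80,12): go(c+k*Rm[:,1],Rm)
w=cam('wrist'); cv2.imwrite('pics/w3.png',w['color'])
"
```

```text
[443.96225884 122.91001372 170.8026617 ]
row [2.6, 0.18, 1.35] [-0.61, 0.04, -0.08] t 4.35
row [2.62, 9.38, 1.25] [-0.61, 0.04, -0.08] t 4.35
```

View pics/w3.png

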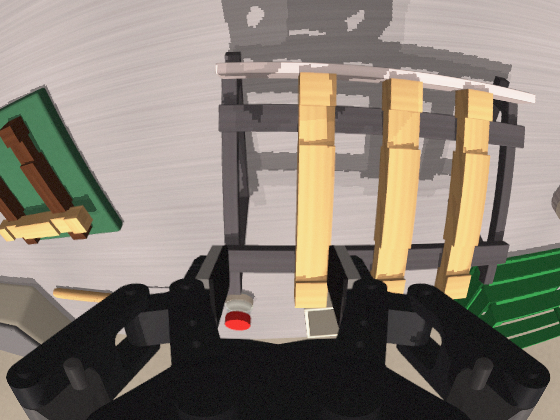

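The slat (column 316) sits right of the finger midline (278), which agrees with the computed 26 mm shift. I'll go in and grip.

>>> drive_tool([
  [2.6,0.2,1.3,-0.6,0,0,0.55],
  [2.6,4,1.3,-0.6,0,0,0.55],
  [2.6,7.5,1.25,-0.6,0,0,0.55],
  [2.6,9.4,1.25,-0.6,0,0,0.55],
  [2.6,9.4,1.25,-0.6,0,0,0.55],
  [2.6,9.4,1.25,-0.6,0,0,0.2],
  [2.6,9.4,1.25,-0.6,0,0,0],
  [2.6,9.4,1.25,-0.6,0,0,0],
], grip_force=50)

```text
time: 5.4
tool_pos: [497.4, 149.2, 120.3]
ee_rot: [-0.39, 0.631, 0.57, -0.353]
ft_force: [-0.2, -0.2, -0.3]
gripper_width: 0.001
```

>>> drive_tool([
  [0,0,0,0,0,0,0],
  [0,-1,0,0,0,0,0],
  [0,-3,0,0,0,0,0],
  [0,-6,0,0,0,0,0],
])

```text
time: 5.9
tool_pos: [470.5, 152.0, 173.6]
ee_rot: [-0.391, 0.631, 0.569, -0.354]
ft_force: [0.2, -1.4, -0.5]
gripper_width: -0.005
```

```bash
python3 -c "
from h import *
s=read_state();print(s['tool_pos'])
p=np.array([488,-197.8]); lb=at(p,3.6,-50,0); print(lb)
go([*lb,120],downR(3.6)); go([*lb,120],downR(183.6))
"
```

```text
[470.49525306 151.9534425  173.58399645]
[ 438.09866358 -200.93952598]
row [-35.43, 5.0, 2.1] [21.91, 79.1, 18.46] t 5.9
row [-35.43, 5.0, 2.1] [19.29, -97.41, -22.9] t 5.9
```

```bash
python3 -c "
from h import *
s=read_state();print(np.round(s['q'],3), np.round(s['qd'],3)); Rm=R.from_quat(np.roll(s['ee_rot'],-1)).as_matrix(); print(Rm.round(3).tolist())
Rm=slopeR(-5.9); c=np.array([475.6,145.8,93.3]); 
for k in(-80,12): go(c+k*Rm[:,1],Rm)
"
```

```text
[ 0.261  0.304  2.194 -0.655  0.263 -0.606] [ 0.099 -0.552 -0.024  1.512  0.453 -1.471]
[[0.101, 0.442, -0.891], [0.995, -0.046, 0.09], [-0.002, -0.896, -0.444]]
row [-0.55, -0.54, 3.56] [-3.62, 0.14, -0.03] t 5.9
row [-0.55, 8.64, 2.98] [-3.62, 0.14, -0.03] t 5.9
```

```bash
python3 -c "
from h import *
Rm=slopeR(-5.9,15); c=np.array([475.6,145.8,93.3]); 
for k in(-70,10): go(c+k*Rm[:,1],Rm)
"
```

```text
row [-0.56, 0.58, 1.68] [11.38, 0.14, -0.05] t 5.9
row [-0.55, 8.43, 3.25] [11.38, 0.14, -0.05] t 5.9
```

>>> drive_tool([
  [-0.55,0.6,1.7,11.4,0,0,0.55],
  [-0.55,0.6,1.7,11.4,0,0,0.55],
  [-0.55,0.6,1.7,11.4,0,0,0.55],
  [-0.55,0.6,1.7,11.4,0,0,0.55],
  [-0.55,2.6,2.1,11.4,0,0,0.55],
])

```text
time: 6.52
tool_pos: [463.5, 147.3, 141.6]
ee_rot: [-0.45, 0.59, 0.533, -0.407]
ft_force: [-0.6, -0.7, -1.0]
gripper_width: 0.547
```

```bash
python3 -c "
from h import *
s=read_state();print(np.round(s['q'],3), s['gripper_width'],s['tool_pos'])
Rm=slopeR(-5.9,15); c=np.array([475.6,145.8,93.3]); 
for k in(-70,10): go(c+k*Rm[:,1],Rm)
"
```

```text
[ 0.216  0.368  2.138 -0.221  0.391 -1.061] 0.5471518393339532 [463.46411243 147.26932223 141.60970473]
row [-0.02, -2.02, 0.06] [0.27, 0.14, -0.05] t 6.53
row [-0.02, 5.98, 0.1] [0.27, 0.14, -0.05] t 6.53
```

>>> drive_tool([
  [0,3,0.05,0.3,0,0,0.55],
  [0,5,0.1,0.3,0,0,0.55],
  [0,6,0.1,0.3,0,0,0.55],
  [0,6,0.1,0.3,0,0,0.55],
])

```text
time: 7.02
tool_pos: [477.6, 145.6, 82.4]
ee_rot: [-0.452, 0.588, 0.531, -0.41]
ft_force: [-0.1, 0.5, -0.1]
gripper_width: 0.552
```

```bash
python3 -c "
from h import *
s=read_state();print(np.round(s['q'],3), s['ft_force'],s['tool_pos'])
Rm=slopeR(-5.9,15); c=np.array([475.6,145.8,93.3]); 
for k in(-70,10): go(c+k*Rm[:,1],Rm)
w=cam('wrist'); cv2.imwrite('pics/w4.png',w['color'])
"
```

```text
[ 0.204  0.498  2.154 -0.314  0.256 -0.972] [-0.06864628  0.52063451 -0.05375183] [477.57208526 145.63204611  82.40567805]
row [-0.01, -8.1, -0.05] [-0.26, 0.15, -0.08] t 7.03
row [-0.0, -0.1, -0.09] [-0.26, 0.15, -0.08] t 7.03
```

View pics/w4.png

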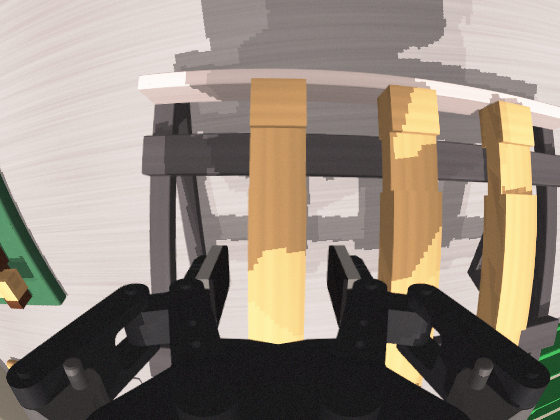

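The slat (columns 250–307) is centred between the fingers (midline 278), and the neighbour is clear. I'll close, then lift off the lip along the slat normal.

>>> drive_tool([
  [0,0,0,0,0,0,0.1],
  [0,0,0,0,0,0,0.1],
  [0,0,0,0,0,0,0.1],
  [0,0,0,0,0,0,0.1],
  [0,-0.6,0,0,0,0,0.1],
  [0,-2,0,0,0,0,0.1],
  [0,-5,0,0,0,0,0.1],
  [0,-9,0,0,0,0,0.1],
], grip_force=70)

```text
time: 8.07
tool_pos: [454.2, 148.1, 171.0]
ee_rot: [-0.453, 0.588, 0.531, -0.41]
ft_force: [0.1, 0.8, -0.1]
gripper_width: 0.262
```

```bash
cat >> h.py <<'E'
PL=(488.0,-197.8); PY=3.6
def place(slot,h,depth=10,dx=0,dy=0,yaw=None,tilt=-15):
    # TCP pose to hold a slat centre at slot (plinth coords) and height h
    X={'lb':(-50,0,-90),'ha':(0,50,0),'hb':(0,-50,0)}[slot]
    Rm=slopeR(PY+X[2] if yaw is None else yaw,tilt); c=np.array([*at(PL,PY,X[0]+dx,X[1]+dy),h])
    return c+depth*Rm[:,1],Rm
E
python3 -c "
from h import *
s=read_state();print(np.round(s['q'],3), s['ft_force'],s['tool_pos'],s['gripper_width'])
go(*place('lb',120))
"
```

```text
[ 0.221  0.306  2.119 -0.178  0.479 -1.102] [ 0.06929761  0.8396663  -0.07477424] [454.23950685 148.13767203 170.9648816 ] 0.2617340497450976
row [-34.63, 6.38, -0.25] [24.64, 81.41, -0.27] t 8.07
```

>>> drive_tool([
  [-34.6,3,-0.2,24.6,81.4,-0.3,0.1],
  [-34.6,3,-0.2,24.6,81.4,-0.3,0.1],
  [-34.6,3,-0.2,24.6,81.4,-0.3,0.1],
  [-34.6,3,-0.2,24.6,81.4,-0.3,0.1],
  [-34.6,3,-0.2,24.6,81.4,-0.3,0.1],
  [-34.6,3,-0.2,24.6,81.4,-0.3,0.1],
  [-34.6,3,-0.2,24.6,81.4,-0.3,0.1],
  [-34.6,3,-0.2,24.6,81.4,-0.3,0.1],
])

```text
time: 9.07
tool_pos: [429.7, -197.5, 142.7]
ee_rot: [0.793, -0.608, -0.018, 0.022]
ft_force: [-0.5, 0.7, -0.9]
gripper_width: 0.263
```

```bash
python3 -c "
from h import *
s=read_state();print(np.round(s['q'],3), s['ft_force'],s['tool_pos'],s['gripper_width'])
go(*place('lb',120))
"
```

```text
[-0.677  0.458  1.95   0.246  0.926 -0.901] [-0.48748483  0.71165033 -0.85474403] [ 429.67643649 -197.47010551  142.65246108] 0.26269617175426074
row [0.81, 3.09, -0.97] [-0.08, -0.31, 0.19] t 9.07
```

>>> drive_tool([
  [0.8,3,-1,-0.1,-0.3,0.2,0.1],
  [0.8,4.5,-1,-0.1,-0.3,0.2,0.1],
  [0.8,4.5,-1,-0.1,-0.3,0.2,0.1],
])

```text
time: 9.45
tool_pos: [437.1, -193.8, 95.6]
ee_rot: [0.793, -0.609, -0.021, 0.028]
ft_force: [-0.3, -0.3, 0.2]
gripper_width: 0.266
```

```bash
python3 -c "
from h import *
s=read_state();print(s['tool_pos'])
go(*place('lb',120))
w=cam('wrist'); np.savez('held1.npz',**w);cv2.imwrite('pics/w5.png',cv2.resize(w['color'],(800,600)))
"
```

```text
[ 437.0794271  -193.8494901    95.59744069]
row [0.05, -1.54, -0.06] [0.05, 0.35, -0.16] t 9.45
```

View pics/w5.png

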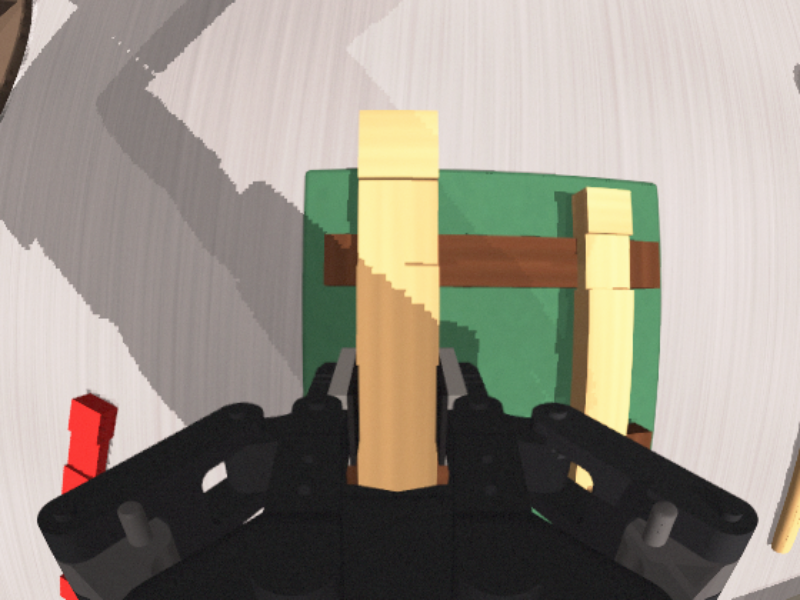

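```bash
python3 - <<'E'
from h import *
w=dict(np.load('held1.npz')); im=w['color'].astype(int)
def prof(sl,ax,r): 
    return [tuple(int(v) for v in x) for x in im[sl].mean(ax)[r[0]-0:r[1]]]
g=im.sum(2)
print('slat col 285-300 rows 70-200'); print([(i,int(v)) for i,v in zip(range(70,200),g[70:200,286:300].mean(1)) if abs(np.gradient(g[70:200,286:300].mean(1))[i-70])>12])
e=g[70:200,286:306]
for r in (95,140,160): print(r,[(i,int(v)) for i,v in enumerate(im[r-2:r+3,240:320,:].mean(0)[:,0],240) if 246<i<255 or 302<i<312])
print('rail cols 330-380 rows 155-215', [(i,[int(a) for a in v]) for i,v in zip(range(158,212),im[158:212,340:380].mean(1)) if i<170 or i>192])
# first predictions
P,Rm=place('lb',104.6); 
q=R.from_euler('z',PY-90,degrees=True).as_matrix(); c=np.array([*at(PL,PY,-50,0),104.6])
s=read_state(); off=s['tool_pos']-(place('lb',104.6)[0]); c=c+off; print('c',c,off)
pts=[(-85,-12,10),(-85,12,10),(-63.25,0,10),(-36.75,0,10)]
print(fish(w,[c+q@np.array(p) for p in pts]).round(1))
q2=R.from_euler('z',PY,degrees=True).as_matrix()
print(fish(w,[np.array([*PL,0])+q2@np.array(p) for p in [(0,62,36),(0,38,36),(0,38,16),(0,62,16)]]).round(1))
E
```

```text
slat col 285-300 rows 70-200
[(122, 667), (123, 634), (124, 458), (125, 307), (126, 546), (127, 634), (182, 643), (183, 601), (184, 486), (185, 481), (186, 595), (187, 644)]
95 [(247, 206), (248, 204), (249, 200), (250, 196), (251, 176), (252, 159), (253, 159), (254, 159), (303, 164), (304, 164), (305, 163), (306, 177), (307, 216), (308, 217), (309, 215), (310, 218), (311, 218)]
140 [(247, 67), (248, 66), (249, 67), (250, 88), (251, 147), (252, 167), (253, 168), (254, 169), (303, 149), (304, 149), (305, 147), (306, 133), (307, 104), (308, 104), (309, 102), (310, 103), (311, 104)]
160 [(247, 66), (248, 67), (249, 65), (250, 106), (251, 154), (252, 169), (253, 170), (254, 170), (303, 150), (304, 151), (305, 150), (306, 126), (307, 104), (308, 103), (309, 102), (310, 100), (311, 102)]
rail cols 330-380 rows 155-215 [(158, [111, 155, 94]), (159, [110, 154, 94]), (160, [110, 155, 94]), (161, [111, 154, 94]), (162, [110, 155, 94]), (163, [111, 155, 95]), (164, [99, 140, 99]), (165, [67, 97, 115]), (166, [54, 81, 136]), (167, [52, 78, 135]), (168, [51, 78, 134]), (169, [51, 78, 133]), (193, [46, 70, 119]), (194, [47, 71, 120]), (195, [47, 72, 121]), (196, [48, 73, 122]), (197, [47, 73, 123]), (198, [48, 74, 125]), (199, [49, 75, 127]), (200, [50, 74, 109]), (201, [77, 108, 75]), (202, [105, 147, 89]), (203, [105, 147, 90]), (204, [105, 147, 89]), (205, [105, 147, 89]), (206, [105, 146, 89]), (207, [104, 146, 89]), (208, [104, 146, 89]), (209, [104, 146, 89]), (210, [104, 146, 89]), (211, [105, 147, 89])]
c [ 437.59944414 -196.77766305  105.83880564] [-0.49921944  4.16186292  1.23880564]
[[252.1  79.6]
 [307.   80. ]
 [279.3 126.8]
 [278.9 189.3]]
[[353.3 165.4]
 [353.4 200.9]
 [347.2 201.4]
 [347.1 168.8]]
```

```bash
python3 - <<'E'
from h import *
from scipy.optimize import least_squares
w=dict(np.load('held1.npz')); im=w['color'].astype(int)
print([(i,[int(a) for a in v]) for i,v in zip(range(72,84),im[72:84,260:275].mean(1))])
q=R.from_euler('z',PY-90,degrees=True).as_matrix(); c0=np.array([437.6,-196.8,105.8])
o,_=fray(w,[(280,200)]); print('cam in slat',(q.T@(o-c0)).round(1))
T=R.from_quat(np.roll(read_state()['ee_rot'],-1)).as_matrix(); print('slat tilt tool', np.degrees(np.arcsin(T[:,1]@q[:,0])))
for end,a,b in((76.5,123,186.5),(76.5,123,182.5)):
    def f(x):
        qq=q@R.from_euler('y',x[3],degrees=True).as_matrix(); c=c0+q@x[:3]
        u=fish(w,[c+qq@np.array(p) for p in [(-85,0,10),(-63.25,0,10),(-36.75,0,10),(-50,-12,10),(-50,12,10)]])
        return [u[0,1]-end,u[1,1]-a,u[2,1]-b,u[3,0]-250.3,u[4,0]-306,x[3]*.1]
    r=least_squares(f,[0,0,0,0.]); print(r.x.round(2),r.fun.round(2),(c0+q@r.x[:3]).round(2))
E
```

```text
[(72, [203, 207, 219]), (73, [203, 207, 219]), (74, [203, 206, 219]), (75, [203, 207, 219]), (76, [203, 207, 219]), (77, [144, 219, 250]), (78, [148, 223, 252]), (79, [149, 224, 252]), (80, [153, 228, 253]), (81, [154, 229, 253]), (82, [155, 229, 253]), (83, [153, 228, 253])]
cam in slat [-29.4  -0.2 144.5]
slat tilt tool -14.89851069590343
[-1.97 -0.41 -3.12  2.26] [-0.17  0.83 -0.65 -0.58  0.58  0.23] [ 437.07 -194.86  102.68]
[-3.38 -0.42 -6.15  1.53] [ 0.15 -0.42  0.27  0.18 -0.18  0.15] [ 436.97 -193.45   99.65]
```

```bash
cat >> h.py <<'E'
from scipy.optimize import least_squares
def fitheld(w,q,c0,end,a,b,cl,cr,wt=1.0):
    def f(x):
        qq=q@R.from_euler('y',x[3],degrees=True).as_matrix(); c=c0+q@x[:3]
        u=fish(w,[c+qq@np.array(p) for p in [(-85,0,10),(-63.25,0,10),(-36.75,0,10),(-50,-12,10),(-50,12,10)]])
        return [u[0,1]-end,u[1,1]-a,u[2,1]-b,u[3,0]-cl,u[4,0]-cr,x[3]*wt]
    r=least_squares(f,[0,0,0,0.]); print('in slat',r.x.round(2),r.fun.round(2),(c0+q@r.x[:3]).round(2)); return r.x
E
python3 - <<'E'
from h import *
w=dict(np.load('held1.npz'))
q=R.from_euler('z',PY-90,degrees=True).as_matrix(); c0=np.array([437.6,-196.8,105.8])
for wt in(.3,3): fitheld(w,q,c0,76.5,123.6,186.2,250.3,306,wt)
go(*place('lb',60,dy=-1.7)); go(*place('lb',45,dy=-1.7))
E
```

```text
in slat [-1.81 -0.41 -2.36  1.42] [ 0.17  0.27 -0.41 -0.59  0.59  0.43] [ 437.08 -195.02  103.44]
in slat [-1.5  -0.41 -0.39  0.02] [ 0.35  0.13 -0.43 -0.75  0.75  0.07] [ 437.1  -195.33  105.41]
row [0.02, 4.28, -1.75] [0.1, 0.36, -0.11] t 9.5
row [0.02, 5.73, -2.13] [0.1, 0.36, -0.11] t 9.5
```

>>> drive_tool([
  [0.05,3,-1.4,0.1,0.3,0,0.1],
  [0.05,4.3,-1.75,0.1,0.3,0,0.1],
  [0.05,5.2,-2,0.1,0.3,0,0.1],
  [0.05,5.2,-2,0.1,0.3,0,0.1],
])

```text
time: 10.0
tool_pos: [438.4, -200.5, 40.4]
ee_rot: [0.793, -0.609, -0.019, 0.026]
ft_force: [0.1, 0.4, -0.2]
gripper_width: 0.268
```

```bash
python3 -c "
from h import *
s=read_state();print(s['tool_pos'],s['ft_force'])
for h in (45,40,37): go(*place('lb',h,dy=-1.7))
"
```

```text
[ 438.44796113 -200.47685829   40.40839605] [ 0.08818877  0.35611741 -0.1564651 ]
row [-0.04, 0.5, -0.09] [0.02, 0.03, -0.11] t 10.0
row [-0.04, 0.98, -0.22] [0.02, 0.03, -0.11] t 10.0
row [-0.04, 1.27, -0.29] [0.02, 0.03, -0.11] t 10.0
```

>>> drive_tool([
  [0,0.5,-0.1,0,0,0,0.1],
  [0,0.8,-0.17,0,0,0,0.1],
  [0,0.8,-0.17,0,0,0,0.1],
])

```text
time: 10.38
tool_pos: [438.4, -200.2, 32.1]
ee_rot: [0.793, -0.609, -0.019, 0.026]
ft_force: [-0.6, -0.5, 0.5]
gripper_width: 0.263
```

>>> drive_tool([
  [0,0.2,-0.05,0,0,0,0.1],
  [0,0.4,-0.1,0,0,0,0.1],
  [0,0.4,-0.1,0,0,0,0.1],
])

```text
time: 10.75
tool_pos: [438.4, -200.1, 27.9]
ee_rot: [0.793, -0.609, -0.019, 0.026]
ft_force: [0.3, 0.8, -0.8]
gripper_width: 0.266
```

>>> drive_tool([
  [0,0.1,-0.02,0,0,0,0.1],
  [0,0.15,-0.04,0,0,0,0.1],
  [0,0.15,-0.04,0,0,0,0.1],
])

```text
time: 11.12
tool_pos: [438.4, -200.1, 27.7]
ee_rot: [0.793, -0.609, -0.019, 0.025]
ft_force: [-4.6, 2.1, 20.2]
gripper_width: 0.264
```

>>> drive_tool([
  [0,-0.1,0,0,0,0,0.4],
  [0,-0.1,0,0,0,0,0.4],
  [0,-0.1,0,0,0,0,0.4],
  [0,-2,0,0,0,0,0.45],
  [0,-7,0,0,0,0,0.55],
  [0,-13,0,0,0,0,0.55],
  [0,-14,0,0,0,0,0.55],
])

```text
time: 12.0
tool_pos: [441.9, -237.7, 164.7]
ee_rot: [0.792, -0.61, -0.02, 0.024]
ft_force: [-0.8, 0.8, -1.2]
gripper_width: 0.555
```

```bash
python3 -c "
from h import *
s=read_state();print(s['tool_pos'],s['ft_force'])
w=cam('wrist'); np.savez('low.npz',**w);cv2.imwrite('pics/w6.png',cv2.resize(w['color'],(800,600)))
Rm=slopeR(-5.9,15); c=np.array([482,207.5,93.3]); 
for k in(-90,-70,10): go(c+k*Rm[:,1],Rm)
"
```

```text
[ 441.85897455 -237.68992729  164.69644405] [-0.77522019  0.8092441  -1.24697523]
row [4.55, 9.8, 43.46] [-24.62, -81.26, -0.08] t 12.05
row [5.05, 11.64, 42.88] [-24.62, -81.26, -0.08] t 12.05
row [7.08, 19.03, 40.58] [-24.62, -81.26, -0.08] t 12.05
```

View pics/w6.png

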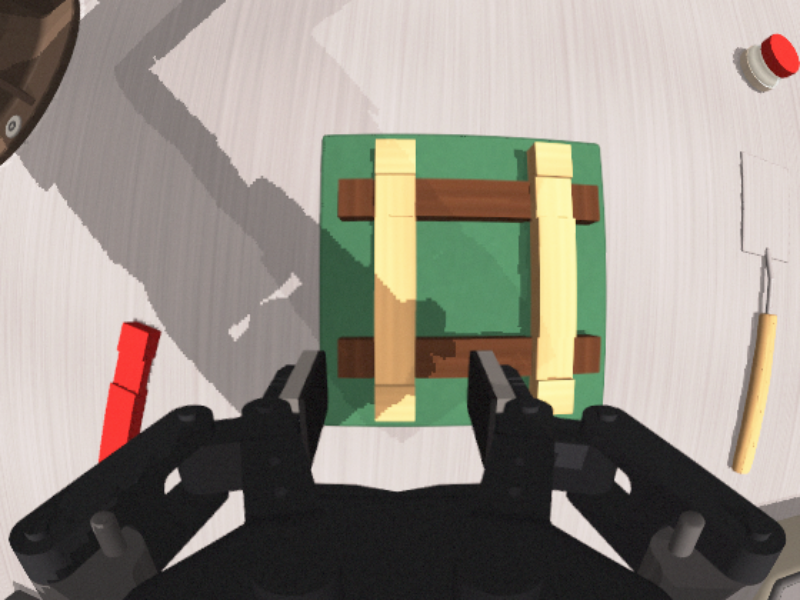

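Both first-course slats look home and parallel: the new one at column 395, rows 140–420, and slat_a at column 555. I'll measure their actual offsets while the arm heads for the middle rack slat.

>>> drive_tool([
  [4.6,9.8,43.5,-24.6,-81.3,0,0.55],
  [4.6,9.8,43.5,-24.6,-81.3,0,0.55],
  [4.6,9.8,43.5,-24.6,-81.3,0,0.55],
  [4.6,9.8,43.5,-24.6,-81.3,0,0.55],
  [4.6,9.8,43.5,-24.6,-81.3,0,0.55],
  [4.6,9.8,43.5,-24.6,-81.3,0,0.55],
  [4.6,9.8,43.5,-24.6,-81.3,0,0.55],
  [4.6,9.8,43.5,-24.6,-81.3,0,0.55],
])

```text
time: 13.05
tool_pos: [457.4, 215.0, 177.8]
ee_rot: [-0.451, 0.585, 0.534, -0.412]
ft_force: [0.9, 0.0, -0.1]
gripper_width: 0.548
```

```bash
python3 - <<'E'
from h import *
s=read_state();print(s['tool_pos'],s['q'].round(2) if hasattr(s['q'],'round') else s['q'])
Rm=slopeR(-5.9,15); c=np.array([482,207.5,93.3]); 
for k in(-70,10): go(c+k*Rm[:,1],Rm)
w=dict(np.load('low.npz')); hsv=cv2.cvtColor(w['color'],cv2.COLOR_BGR2HSV); g=w['color'].astype(int)
pl=(hsv[...,0]>=14)&(hsv[...,0]<=34)&(hsv[...,1]>60)
for nm,cols,dx in(('new',(255,300),-50),('a',(362,408),50)):
    roi=np.zeros_like(pl); roi[85:300,cols[0]:cols[1]]=1
    r=fitsil(w,pl&roi,lambda x:[box(x[:2],x[2],170,24,28,48)],[*at(PL,PY,dx,0),PY+90],[3,3,2])
    d=R.from_euler('z',-PY,degrees=True).apply([*(r.x[:2]-PL),0]); print(nm,r.x.round(2),r.fun,(pl&roi).sum(),d.round(2))
# rail +y in this view
print([(i,[int(a) for a in v]) for i,v in zip(range(118,160),g[118:160,310:350].mean(1)) if i<132 or i>148])
q2=R.from_euler('z',PY,degrees=True).as_matrix()
print(fish(w,[np.array([*PL,0])+q2@np.array(p) for p in [(0,62,36),(0,38,36),(0,38,16),(0,-38,36),(-85,50,36),(85,50,36),(-85,-50,36)]]).round(1))
print('rail left end',[(i,[int(a) for a in v]) for i,v in zip(range(230,245),g[134:146,230:245].mean(0))])
print('rail right end',[(i,[int(a) for a in v]) for i,v in zip(range(412,424),g[138:146,412:424].mean(0))])
E
```

```text
[457.38316375 214.99748985 177.84954165] [ 0.37  0.33  2.04 -0.22  0.54 -0.94]
row [-0.5, 1.82, -0.25] [-0.26, 0.65, 0.18] t 13.05
row [-0.53, 9.82, -0.29] [-0.26, 0.65, 0.18] t 13.05
new [ 438.16 -201.33   93.63] 245.46274509803922 5789 [-49.96  -0.39   0.  ]
a [ 540.19 -193.66   94.39] 524.2666666666667 5766 [52.35  0.86  0.  ]
[(118, [109, 153, 93]), (119, [110, 153, 93]), (120, [110, 153, 93]), (121, [109, 153, 92]), (122, [109, 153, 92]), (123, [110, 153, 93]), (124, [107, 150, 95]), (125, [83, 119, 113]), (126, [56, 85, 131]), (127, [50, 78, 132]), (128, [49, 78, 131]), (129, [49, 77, 131]), (130, [49, 77, 133]), (131, [49, 76, 131]), (149, [49, 75, 129]), (150, [50, 77, 131]), (151, [37, 60, 103]), (152, [18, 29, 48]), (153, [19, 31, 50]), (154, [31, 46, 54]), (155, [87, 121, 79]), (156, [108, 150, 91]), (157, [108, 150, 91]), (158, [108, 150, 92]), (159, [108, 150, 91])]
[[331.4 125.7]
 [332.  151.8]
 [328.5 155.3]
 [332.3 237.6]
 [236.3 138.3]
 [418.8 142.4]
 [236.  251.2]]
rail left end [(230, [99, 139, 84]), (231, [99, 139, 84]), (232, [100, 139, 84]), (233, [99, 138, 85]), (234, [98, 137, 84]), (235, [98, 138, 84]), (236, [65, 94, 87]), (237, [48, 73, 118]), (238, [49, 73, 123]), (239, [48, 74, 124]), (240, [48, 74, 125]), (241, [48, 72, 122]), (242, [48, 72, 121]), (243, [46, 71, 117]), (244, [44, 69, 115])]
rail right end [(412, [49, 76, 130]), (413, [49, 77, 127]), (414, [48, 75, 124]), (415, [45, 72, 121]), (416, [46, 71, 122]), (417, [46, 72, 124]), (418, [54, 80, 126]), (419, [92, 129, 105]), (420, [110, 152, 92]), (421, [106, 148, 91]), (422, [129, 156, 125]), (423, [200, 207, 215])]
```

>>> drive_tool([
  [-0.5,1.8,-0.3,-0.3,0.7,0.2,0.55],
  [-0.5,5.5,-0.3,-0.3,0.7,0.2,0.55],
  [-0.5,8.5,-0.3,-0.3,0.7,0.2,0.55],
  [-0.5,9.8,-0.3,-0.3,0.7,0.2,0.55],
  [-0.5,9.8,-0.3,-0.3,0.7,0.2,0.55],
])

```text
time: 13.68
tool_pos: [485.2, 203.6, 84.2]
ee_rot: [-0.455, 0.592, 0.528, -0.405]
ft_force: [-0.6, -0.3, 0.3]
gripper_width: 0.548
```

```bash
python3 - <<'E'
from h import *
s=read_state();print(s['tool_pos'],s['ft_force'],np.round(s['q'],2))
Rm=slopeR(-5.9,15); c=np.array([482,207.5,93.3]); go(c+10*Rm[:,1],Rm)
w=cam('wrist'); im=w['color'].astype(int)
for r in (110,180,220):
    d=im[r,:,2]-im[r,:,0]; on=np.where(d[150:420]>50)[0]+150; print(r,[(int(a[0]),int(a[-1])) for a in np.split(on,np.where(np.diff(on)>2)[0]+1) if len(a)>8])
E
```

```text
[485.18472367 203.55173655  84.17221702] [-0.60133321 -0.28208428  0.26932088] [ 0.32  0.52  2.08 -0.35  0.32 -0.81]
row [0.36, 0.03, 0.11] [-0.09, -0.64, -0.14] t 13.68
110 [(256, 312), (385, 419)]
180 [(257, 312), (391, 419)]
220 [(256, 313), (388, 419)]
```

>>> drive_tool([
  [0.3,0,0.1,0,-0.6,0,0.55],
  [0.3,0,0.1,0,-0.6,0,0.1],
  [0.3,0,0.1,0,-0.6,0,0.1],
  [0.3,0,0.1,0,-0.6,0,0.1],
  [0.3,0,0.1,0,-0.6,0,0.1],
  [0.3,-1,0.1,0,-0.6,0,0.1],
  [0.3,-4,0.1,0,-0.6,0,0.1],
  [0.3,-9,0.1,0,-0.6,0,0.1],
], grip_force=70)

```text
time: 14.72
tool_pos: [461.1, 209.2, 172.4]
ee_rot: [-0.452, 0.59, 0.53, -0.408]
ft_force: [-0.3, 0.3, 0.3]
gripper_width: 0.265
```

```bash
python3 -c "
from h import *
s=read_state();print(np.round(s['q'],3), s['ft_force'],s['tool_pos'],s['gripper_width'])
go(*place('hb',150,dx=.2,dy=.2));go(*place('hb',110,dx=.2,dy=.2))
"
```

```text
[ 0.354  0.344  2.048 -0.231  0.528 -0.926] [-0.26915303  0.32787377  0.27483251] [461.10988488 209.15789098 172.41643033] 0.26499210239768967
row [-45.14, 5.11, -6.42] [29.82, -9.7, -0.1] t 14.72
row [-45.13, 8.98, -5.39] [29.82, -9.7, -0.1] t 14.72
```

>>> drive_tool([
  [-45.1,4,-6.6,29.8,-9.7,0,0.1],
  [-45.1,4,-6.6,29.8,-9.7,0,0.1],
  [-45.1,4,-6.6,29.8,-9.7,0,0.1],
  [-45.1,4,-6.6,29.8,-9.7,0,0.1],
  [-45.1,4,-6.6,29.8,-9.7,0,0.1],
  [-45.1,4,-6.6,29.8,-9.7,0,0.1],
  [-45.1,4,-6.6,29.8,-9.7,0,0.1],
  [-45.1,4,-6.6,29.8,-9.7,0,0.1],
])

```text
time: 15.72
tool_pos: [488.3, -249.6, 151.4]
ee_rot: [0.543, -0.418, -0.444, 0.577]
ft_force: [-0.1, 0.1, -1.1]
gripper_width: 0.266
```

>>> drive_tool([
  [0,0,0,0,0,0,0.1],
])

```text
time: 15.85
tool_pos: [488.3, -248.9, 151.2]
ee_rot: [0.543, -0.419, -0.444, 0.577]
ft_force: [0.2, 0.5, -0.3]
gripper_width: 0.263
```

```bash
python3 -c "
from h import *
s=read_state();print(np.round(s['q'],3), s['ft_force'],s['tool_pos'],s['gripper_width'])
go(*place('hb',150,dx=.2,dy=.2));go(*place('hb',110,dx=.2,dy=.2))
"
```

```text
[-0.525  0.562  1.701 -0.16   1.1   -2.067] [ 0.21441776  0.50712827 -0.27386865] [ 488.30121644 -248.85463611  151.19046435] 0.26348545364674414
row [0.12, 1.04, -0.33] [0.2, -0.17, -0.03] t 15.85
row [0.12, 4.9, -1.35] [0.2, -0.17, -0.03] t 15.85
```

>>> drive_tool([
  [0.1,3,-0.8,0.2,-0.2,0,0.1],
  [0.1,4.9,-1.35,0.2,-0.2,0,0.1],
  [0.1,4.9,-1.35,0.2,-0.2,0,0.1],
])

```text
time: 16.23
tool_pos: [488.6, -244.6, 99.7]
ee_rot: [0.543, -0.415, -0.444, 0.58]
ft_force: [-0.2, 0.3, 0.1]
gripper_width: 0.263
```

```bash
python3 - <<'E'
from h import *
s=read_state(); T,Rm=place('hb',110,dx=.2,dy=.2); off=s['tool_pos']-T; print(s['tool_pos'],off.round(2)); go(T,Rm)
w=cam('wrist'); np.savez('held2.npz',**w);cv2.imwrite('pics/w7.png',cv2.resize(w['color'],(800,600)))
q=R.from_euler('z',PY,degrees=True).as_matrix(); c=np.array([*at(PL,PY,.2,-49.8),110])+off
print('pred',fish(w,[c+q@np.array(p) for p in [(-85,0,10),(-63.25,0,10),(-36.75,0,10),(-50,-12,10),(-50,12,10)]]).round(1).tolist())
im=w['color'].astype(int); g=im.sum(2)
p=g[50:215,270:286].mean(1); d=np.abs(np.gradient(p)); print([(i+50,int(v)) for i,v in enumerate(p) if d[i]>12])
for r in(95,105,140): 
    x=im[r-2:r+3,235:325,0].mean(0); d=np.abs(np.gradient(x)); print(r,[(i+235,int(v)) for i,v in enumerate(x) if d[i]>8])
E
```

```text
[ 488.61249678 -244.64275063   99.68346302] [-0.13  3.01 -0.66]
row [-0.3, -0.06, 0.02] [-0.14, 0.26, -0.01] t 16.23
pred [[277.9, 78.4], [277.7, 125.3], [277.4, 187.2], [249.0, 155.8], [306.1, 156.0]]
[(120, 679), (121, 623), (122, 393), (123, 353), (124, 617), (125, 665), (148, 645), (151, 640), (152, 593), (160, 586), (161, 542), (169, 528)]
95 [(250, 200), (251, 180), (305, 168), (306, 195)]
105 [(250, 203), (251, 184), (305, 179), (306, 195), (307, 210)]
140 [(250, 118), (251, 151), (252, 176), (287, 170), (288, 137), (292, 125), (293, 108), (305, 98), (306, 70)]
```

View pics/w7.png

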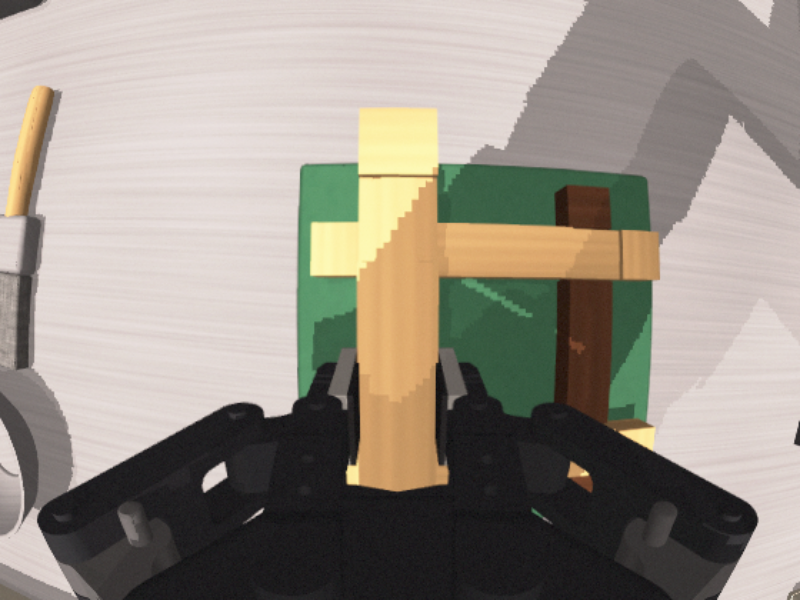

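```bash
python3 -c "
from h import *
for h in (60,54,50): go(*place('hb',h,dx=1.8,dy=.2))
"
```

```text
row [-0.26, 4.82, -1.41] [-0.07, 0.24, -0.06] t 16.27
row [-0.26, 5.4, -1.57] [-0.07, 0.24, -0.06] t 16.27
row [-0.26, 5.79, -1.67] [-0.07, 0.24, -0.06] t 16.27
```

>>> drive_tool([
  [-0.25,2,-0.6,0,0.2,0,0.1],
  [-0.25,4,-1.2,0,0.2,0,0.1],
  [-0.25,4.8,-1.4,0,0.2,0,0.1],
  [-0.25,4.8,-1.4,0,0.2,0,0.1],
])

```text
time: 16.77
tool_pos: [490.5, -248.3, 50.7]
ee_rot: [0.543, -0.417, -0.443, 0.579]
ft_force: [0.2, -0.1, -1.3]
gripper_width: 0.266
```

```bash
python3 -c "
from h import *
s=read_state();print(s['tool_pos'],s['ft_force'])
for h in (60,54,50): go(*place('hb',h,dx=1.8,dy=.2))
"
```

```text
[ 490.45178369 -248.30854993   50.70833501] [ 0.21521396 -0.06634868 -1.3369009 ]
row [0.08, 0.04, -0.0] [-0.03, -0.0, -0.09] t 16.77
row [0.08, 0.62, -0.16] [-0.03, -0.0, -0.09] t 16.77
row [0.08, 1.0, -0.26] [-0.03, -0.0, -0.09] t 16.77
```

>>> drive_tool([
  [0.06,0.3,-0.08,0,0,0,0.1],
  [0.06,0.6,-0.16,0,0,0,0.1],
  [0.06,0.6,-0.16,0,0,0,0.1],
])

```text
time: 17.15
tool_pos: [490.2, -247.9, 44.0]
ee_rot: [0.543, -0.417, -0.443, 0.579]
ft_force: [0.2, 0.5, -1.2]
gripper_width: 0.267
```

>>> drive_tool([
  [0,0.2,-0.05,0,0,0,0.1],
  [0,0.4,-0.1,0,0,0,0.1],
  [0,0.4,-0.1,0,0,0,0.1],
])

```text
time: 17.52
tool_pos: [490.3, -248.0, 41.5]
ee_rot: [0.543, -0.417, -0.443, 0.579]
ft_force: [-2.5, 2.6, 19.3]
gripper_width: 0.262
```

>>> drive_tool([
  [0.06,0,0,0,0,0,0.1],
  [0.06,0,0.06,0,0,0,0.1],
  [0.06,0,0.1,0,0,0,0.1],
])

```text
time: 17.9
tool_pos: [490.3, -248.0, 41.5]
ee_rot: [0.542, -0.418, -0.443, 0.579]
ft_force: [3.8, 0.2, 12.1]
gripper_width: 0.267
```

>>> drive_tool([
  [-0.08,0,0,0,0,0,0.1],
  [-0.12,0,0,0,0,0,0.1],
  [-0.12,0,-0.1,0,0,0,0.1],
  [-0.12,0,-0.2,0,0,0,0.1],
])

```text
time: 18.4
tool_pos: [490.3, -248.0, 41.5]
ee_rot: [0.543, -0.416, -0.443, 0.579]
ft_force: [-10.5, 3.6, 27.8]
gripper_width: 0.262
```

>>> drive_tool([
  [0,-0.15,0,0,0,0,0.4],
  [0,-0.15,0,0,0,0,0.4],
  [0,-0.15,0,0,0,0,0.4],
  [0,-3,0,0,0,0,0.5],
  [0,-8,0,0,0,0,0.55],
  [0,-14,0,0,0,0,0.55],
  [0,-14,0,0,0,0,0.55],
])

```text
time: 19.27
tool_pos: [529.5, -246.6, 178.5]
ee_rot: [0.54, -0.42, -0.444, 0.578]
ft_force: [-0.1, -0.5, -0.1]
gripper_width: 0.551
```

```bash
python3 - <<'E'
from h import *
s=read_state();print(s['tool_pos'],s['ft_force'])
w=cam('wrist'); np.savez('h1.npz',**w);cv2.imwrite('pics/w8.png',cv2.resize(w['color'][40:320,100:460],(800,622))[:600])
q=R.from_euler('z',PY,degrees=True).as_matrix()
P=lambda z:[np.array([*at(PL,PY,0.2,-49.8),z])+q@np.array(p) for p in [(-85,0,10),(-63.25,0,10),(-36.75,0,10),(63.25,0,10),(85,0,10),(-70,-12,10),(-70,12,10),(70,-12,10),(70,12,10)]]
for z in(50,54): print(z,fish(w,P(z)).round(1).tolist())
E
```

```text
[ 529.513311   -246.57696339  178.53422113] [-0.14998109 -0.53672194 -0.11876086]
50 [[280.0, 95.1], [280.0, 118.7], [280.0, 148.7], [279.9, 266.4], [279.9, 291.0], [266.1, 111.3], [293.9, 111.3], [265.9, 274.1], [294.0, 274.1]]
54 [[280.0, 93.6], [280.0, 117.5], [280.0, 147.9], [279.9, 267.3], [279.9, 292.2], [265.9, 110.0], [294.1, 110.0], [265.7, 275.1], [294.2, 275.1]]
```

View pics/w8.png

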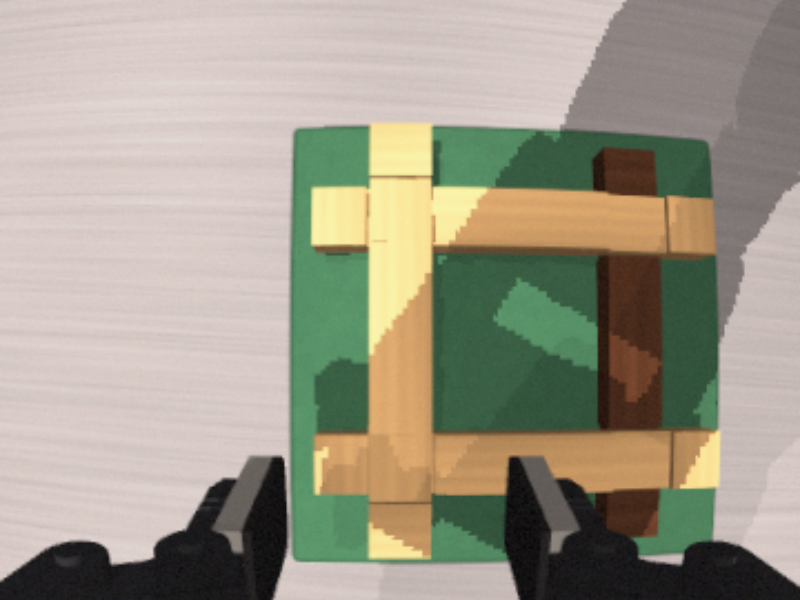

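The slat is nested. Its ends fall at rows 95.8 and 291.1, against 95.1 and 291.0 predicted for home (93.6 and 292.2 if 4 mm high), and its width is uniform. Now the last slat.

```bash
python3 -c "
from h import *
Rm=slopeR(-5.9,15); c=np.array([488.2,269.2,93.3]); go(c-80*Rm[:,1],Rm)
"
```

```text
row [52.02, 1.08, 2.58] [-29.79, 9.64, -0.18] t 19.32
```

>>> drive_tool([
  [25,-1.5,2.6,-15,5,0,0.55],
  [52,1,2.6,-29.8,9.6,-0.2,0.55],
  [52,1,2.6,-29.8,9.6,-0.2,0.55],
  [52,1,2.6,-29.8,9.6,-0.2,0.55],
  [52,1,2.6,-29.8,9.6,-0.2,0.55],
  [52,1,2.6,-29.8,9.6,-0.2,0.55],
  [52,1,2.6,-29.8,9.6,-0.2,0.55],
  [52,1,2.6,-29.8,9.6,-0.2,0.55],
])

```text
time: 20.32
tool_pos: [468.3, 252.0, 170.2]
ee_rot: [-0.454, 0.588, 0.531, -0.409]
ft_force: [0.9, -0.8, -0.1]
gripper_width: 0.55
```

>>> drive_tool([
  [0,0,0,0,0,0,0.55],
])

```text
time: 20.45
tool_pos: [467.8, 253.6, 170.0]
ee_rot: [-0.453, 0.586, 0.532, -0.41]
ft_force: [0.2, -0.5, -0.1]
gripper_width: 0.553
```

```bash
python3 -c "
from h import *
Rm=slopeR(-5.9,15); c=np.array([488.2,269.2,93.3]); s=read_state(); print(s['tool_pos'])
for k in(-50,10): go(c+k*Rm[:,1],Rm)
"
```

```text
[467.82394871 253.64950682 169.9640711 ]
row [1.75, 2.89, 0.16] [-0.28, 0.31, 0.13] t 20.45
row [1.74, 8.89, 0.13] [-0.28, 0.31, 0.13] t 20.45
```

>>> drive_tool([
  [1.75,0,0.15,-0.3,0.3,0,0.55],
  [1.75,2,0.15,-0.3,0.3,0,0.55],
  [1.75,5.5,0.15,-0.3,0.3,0,0.55],
  [1.75,8,0.15,-0.3,0.3,0,0.55],
  [1.75,8.9,0.15,-0.3,0.3,0,0.55],
  [1.75,8.9,0.15,-0.3,0.3,0,0.55],
])

```text
time: 21.2
tool_pos: [492.3, 264.9, 84.5]
ee_rot: [-0.454, 0.59, 0.53, -0.406]
ft_force: [0.4, -0.3, 0.4]
gripper_width: 0.55
```

```bash
python3 - <<'E'
from h import *
s=read_state();print(s['tool_pos'],s['ft_force'],np.round(s['q'],2))
Rm=slopeR(-5.9,15); c=np.array([488.2,269.2,93.3]); go(c+10*Rm[:,1],Rm)
w=cam('wrist'); im=w['color'].astype(int)
for r in (110,180,220):
    d=im[r,:,2]-im[r,:,0]; on=np.where(d[150:420]>50)[0]+150; print(r,[(int(a[0]),int(a[-1])) for a in np.split(on,np.where(np.diff(on)>2)[0]+1) if len(a)>8])
E
```

```text
[492.25267156 264.9043596   84.53549371] [ 0.38057721 -0.33563214  0.39842688] [ 0.44  0.55  2.   -0.36  0.39 -0.71]
row [0.38, 0.04, 0.21] [0.05, -0.34, 0.03] t 21.2
110 [(260, 316)]
180 [(260, 315)]
220 [(260, 317)]
```

>>> drive_tool([
  [0.4,0,0.2,0,-0.3,0,0.55],
  [0.4,0,0.2,0,-0.3,0,0.55],
  [0.4,0,0.2,0,-0.3,0,0.1],
  [0.4,0,0.2,0,-0.3,0,0.1],
  [0.4,0,0.2,0,-0.3,0,0.1],
  [0.4,0,0.2,0,-0.3,0,0.1],
  [0.4,-2,0.2,0,-0.3,0,0.1],
  [0.4,-6,0.2,0,-0.3,0,0.1],
], grip_force=70)

```text
time: 22.25
tool_pos: [474.7, 271.1, 142.0]
ee_rot: [-0.452, 0.589, 0.531, -0.408]
ft_force: [0.0, -0.2, -0.7]
gripper_width: 0.263
```

>>> drive_tool([
  [0,-4,0,0,0,0,0.1],
])

```text
time: 22.38
tool_pos: [464.4, 272.3, 182.0]
ee_rot: [-0.452, 0.589, 0.532, -0.407]
ft_force: [0.4, 0.7, -0.9]
gripper_width: 0.267
```

```bash
python3 -c "
from h import *
s=read_state();print(np.round(s['q'],3), s['ft_force'],s['tool_pos'],s['gripper_width'])
go(*place('ha',160,dx=1.8,dy=.2));go(*place('ha',110,dx=1.8,dy=.2))
"
```

```text
[ 0.475  0.373  1.959 -0.252  0.602 -0.8  ] [ 0.41351145  0.65588822 -0.92571139] [464.40379761 272.32622489 181.96883607] 0.2671709570930772
row [-41.59, 4.63, -5.24] [30.01, -9.6, 0.07] t 22.38
row [-41.59, 9.46, -3.94] [30.01, -9.6, 0.07] t 22.38
```

>>> drive_tool([
  [-41.6,4.6,-5.2,30,-9.6,0,0.1],
  [-41.6,4.6,-5.2,30,-9.6,0,0.1],
  [-41.6,4.6,-5.2,30,-9.6,0,0.1],
  [-41.6,4.6,-5.2,30,-9.6,0,0.1],
  [-41.6,4.6,-5.2,30,-9.6,0,0.1],
  [-41.6,4.6,-5.2,30,-9.6,0,0.1],
  [-41.6,4.6,-5.2,30,-9.6,0,0.1],
  [-41.6,4.6,-5.2,30,-9.6,0,0.1],
])

```text
time: 23.38
tool_pos: [483.9, -151.2, 149.1]
ee_rot: [0.544, -0.418, -0.443, 0.577]
ft_force: [-0.4, 1.2, -0.1]
gripper_width: 0.266
```

>>> drive_tool([
  [0,3,-0.8,0,0,0,0.1],
  [0,4,-1,0,0,0,0.1],
  [0,4,-1,0,0,0,0.1],
  [0,4,-1,0,0,0,0.1],
])

```text
time: 23.88
tool_pos: [484.0, -147.4, 109.1]
ee_rot: [0.543, -0.417, -0.445, 0.578]
ft_force: [0.3, 0.1, -0.6]
gripper_width: 0.266
```

```bash
python3 - <<'E'
from h import *
s=read_state(); T,Rm=place('ha',110,dx=1.8,dy=.2); off=s['tool_pos']-T; print(s['tool_pos'],off.round(2))
for h in(110,60): go(*place('ha',h,dx=1.8,dy=.2))
w=cam('wrist'); np.savez('held3.npz',**w)
q=R.from_euler('z',PY,degrees=True).as_matrix(); c=np.array([*at(PL,PY,1.8,50.2),110])+off
print('pred',fish(w,[c+q@np.array(p) for p in [(-85,0,10),(-63.25,0,10),(-36.75,0,10),(-50,-12,10),(-50,12,10)]]).round(1).tolist())
im=w['color'].astype(int); g=im.sum(2)
p=im[50:215,266:286].mean(1); d=np.abs(np.gradient(p,axis=0)).max(1); print([(i+50,v.astype(int).tolist()) for i,v in enumerate(p) if d[i]>8])
for r in(95,105,140): 
    x=im[r-2:r+3,235:325,0].mean(0); d=np.abs(np.gradient(x)); print(r,[(i+235,int(v)) for i,v in enumerate(x) if d[i]>8])
E
```

```text
[ 483.973012   -147.41545534  109.142302  ] [-0.09  0.33  8.8 ]
row [-0.03, 0.85, -0.23] [0.12, 0.06, 0.04] t 23.88
row [-0.04, 5.68, -1.52] [0.12, 0.06, 0.04] t 23.88
pred [[277.2, 78.4], [277.2, 125.4], [277.1, 187.5], [248.5, 156.1], [305.7, 156.1]]
[(77, [208, 214, 225]), (78, [188, 220, 241]), (79, [152, 227, 252]), (113, [152, 223, 244]), (124, [142, 208, 239]), (125, [92, 142, 175]), (126, [61, 93, 122]), (127, [109, 167, 208]), (128, [132, 198, 234]), (131, [125, 186, 228])]
95 [(250, 204), (251, 182), (252, 165), (289, 158), (290, 109), (305, 110), (306, 184), (307, 214)]
105 [(250, 207), (251, 182), (283, 173), (284, 153), (288, 137), (289, 115), (305, 115), (306, 171), (307, 207), (314, 212), (315, 176), (316, 174), (317, 151), (324, 151)]
140 [(250, 113), (251, 147), (252, 173), (264, 169), (265, 151), (266, 128), (305, 97), (306, 72)]
```

```bash
python3 -c "
from h import *
for h in (62,50): go(*place('ha',h,dx=.5,dy=-.1))
"
```

```text
row [-0.06, 5.53, -1.34] [0.14, 0.05, 0.03] t 23.93
row [-0.06, 6.69, -1.65] [0.14, 0.05, 0.03] t 23.93
```

>>> drive_tool([
  [-0.06,2.5,-0.6,0.1,0,0,0.1],
  [-0.06,4.5,-1.1,0.1,0,0,0.1],
  [-0.06,5.5,-1.34,0.1,0,0,0.1],
  [-0.06,5.5,-1.34,0.1,0,0,0.1],
])

```text
time: 24.42
tool_pos: [482.4, -148.2, 51.8]
ee_rot: [0.544, -0.416, -0.444, 0.578]
ft_force: [-0.3, -0.1, 0.1]
gripper_width: 0.262
```

```bash
python3 -c "
from h import *
s=read_state();print(s['tool_pos'],s['ft_force'])
for h in (54,50): go(*place('ha',h,dx=.5,dy=-.1))
"
```

```text
[ 482.41197367 -148.24477459   51.83900618] [-0.25926496 -0.08356393  0.06015274]
row [0.01, 0.71, -0.23] [-0.05, 0.03, 0.08] t 24.43
row [0.01, 1.1, -0.33] [-0.05, 0.03, 0.08] t 24.43
```

>>> drive_tool([
  [0,0.4,-0.13,0,0,0,0.1],
  [0,0.7,-0.22,0,0,0,0.1],
  [0,0.7,-0.22,0,0,0,0.1],
])

```text
time: 24.8
tool_pos: [482.7, -148.3, 44.5]
ee_rot: [0.543, -0.416, -0.444, 0.578]
ft_force: [-0.2, 0.2, -1.6]
gripper_width: 0.262
```

>>> drive_tool([
  [0,0.2,-0.05,0,0,0,0.1],
  [0,0.3,-0.08,0,0,0,0.1],
  [0,0.3,-0.08,0,0,0,0.1],
])

```text
time: 25.18
tool_pos: [482.7, -148.3, 41.5]
ee_rot: [0.543, -0.416, -0.444, 0.578]
ft_force: [-0.7, 0.1, 2.5]
gripper_width: 0.266
```

>>> drive_tool([
  [0,0.1,-0.02,0,0,0,0.1],
  [0,0.1,-0.02,0,0,0,0.1],
])

```text
time: 25.42
tool_pos: [482.7, -148.3, 41.4]
ee_rot: [0.543, -0.416, -0.444, 0.578]
ft_force: [-1.9, 1.2, 15.5]
gripper_width: 0.265
```

>>> drive_tool([
  [0,0,0,0,0,0,0.4],
  [0,0,0,0,0,0,0.4],
  [0,0,0,0,0,0,0.4],
  [0,-3,0,0,0,0,0.5],
  [0,-8,0,0,0,0,0.55],
  [0,-14,0,0,0,0,0.55],
  [-5,-14,0,0,0,0,0.55],
  [-5,-14,0,0,0,0,0.55],
])

```text
time: 26.42
tool_pos: [522.2, -198.3, 175.8]
ee_rot: [0.544, -0.417, -0.444, 0.578]
ft_force: [-0.9, 0.3, 0.2]
gripper_width: 0.552
```

```bash
python3 - <<'E'
from h import *
s=read_state();print(s['tool_pos'],s['ft_force'])
w=cam('wrist'); np.savez('h2.npz',**w);cv2.imwrite('pics/w9.png',cv2.resize(w['color'][40:320,100:460],(800,622))[:600])
q=R.from_euler('z',PY,degrees=True).as_matrix()
for sy in(-49.8,50.2):
  for z in(50,54): print(sy,z,fish(w,[np.array([*at(PL,PY,0.2,sy),z])+q@np.array(p) for p in [(-85,-12,10),(-85,12,10),(85,-12,10),(85,12,10)]]).round(1).tolist())
im=w['color'].astype(int); d=im[...,2]-im[...,0]
cv2.imwrite('pics/x.png',d)
E
```

```text
[ 522.18792884 -198.26391642  175.78670521] [-0.88237345  0.34984648  0.19873253]
-49.8 50 [[209.6, 101.2], [236.6, 100.2], [209.2, 296.2], [236.5, 297.0]]
-49.8 54 [[208.7, 99.8], [236.1, 98.7], [208.3, 297.4], [235.9, 298.3]]
50.2 50 [[324.1, 100.2], [350.9, 101.2], [325.0, 296.7], [352.1, 295.7]]
50.2 54 [[324.7, 98.7], [351.9, 99.8], [325.6, 297.9], [353.1, 296.9]][ WARN:0@1.319] global loadsave.cpp:1063 imwrite_ Unsupported depth image for selected encoder is fallbacked to CV_8U.
```

View pics/w9.png

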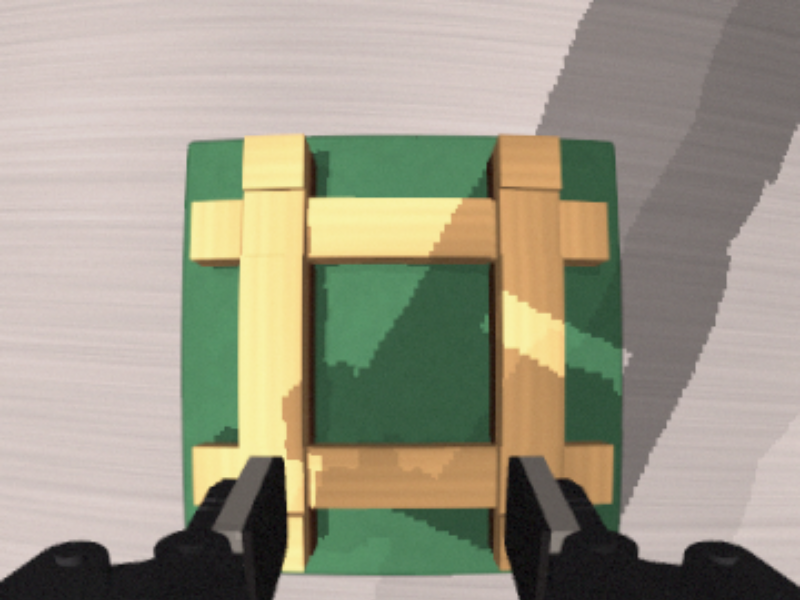

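```bash
python3 -c "
from h import *
job_done(); print(read_state()['time'])"
```

```text
the job is handed in; nothing more can be done
the job is handed in; nothing more can be done
```

The crib is built and the job is handed in. One rack slat is on the rails at `low_b` beside `slat_a`, and the other two lie crosswise over them at `high_b` and `high_a`. It was at about 26.5 s of the 67 s when I handed in.

**Last checks**
- **Second course:** in the final wrist picture the ends of the top slats fall within about 1 px of the prediction for the 50 mm home height. A slat sitting 4 mm high would be about 1–2 px off at each end. Both look level and square, and the gripper was clear.
- **First course:** after its release, the new slat measured at (−50.0, −0.4) mm in the plinth frame.
- **Contact while lowering:** all three slats went past the 8 mm and 4 mm stop heights with no force, then met firm contact.

**Failed or disagreed**
- **First grasp:** my first try tilted the tool 30 degrees and stalled near a wrist singularity. It closed on nothing and touched nothing, so I regrasped with a 15 degree tilt.
- **Top slat contact height:** both top slats met contact about 1.7 mm higher at the fingertips than I expected. I put this down to a slightly different grasp depth, since the pictures agree with home.
- **`slat_a` position:** its fit read 49.7 mm in one view and 52.4 mm in another. I took the second as a shading error.
- **Not checked:** I took no final picture of the other things on the counter. No force readings suggested contact with any of them.
- **Pictures:** I viewed 11, one over the budget.

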